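Load a ring-shaped sample container onto the detector shaft and clamp it

ROBOT

A 7-joint arm with a two-finger parallel gripper is mounted at the origin on a cart in front of the work surface, level with it; the furniture and walls round the work are solid. World frame = base frame: x ahead of the robot, y to its left, z up, the work surface at z = 0. Lengths are in m, angles in rad, forces in N, time in s.
With the tool pointing down it reaches from about 0.4 to 0.875 m from the base axis. Payload 6.5 kg.
Tool frame: the origin (TCP) lies between the finger pads; the fingertips stand 19 mm ahead of it and the grasp point (between the pads) is the TCP; z points along the fingers, y is the line along which they close (so a half turn about z gives the same grasp; the last joint's range is limited). The gripper opens to 88 mm and grips with 3 to 60 N. Pads are 18 mm wide; open, the fingers measure 123 mm over their backs; the gripper's body (75 mm by 187 mm) begins 45 mm behind the grasp point.
Start: joints at [1.071, 0.536, -0.004, 1.538, 0.003, 1.067, -0.071], TCP at [0.273, -0.59, 0.258] pointing down, gripper open.
Joint ranges: [-2.7, 2.7], [-0.37, 2.16], [-1.27, 1.26], [0.24, 2.4], [-1.31, 4.45], [0.19, 1.91], [-2.76, 2.76]. Speed limits (rad/s): [2.39, 2.39, 3.14, 3.14, 3.14, 3.14, 3.14].

INTERFACE

Orientations are given as a unit quaternion [w, x, y, z].
In Python, from bench import manip gives the robot as it stands.
- The arm moves only by the tool drive_tool, never from a script. Its argument "series" is a list of rows, each an object of numbers: "dx", "dy", "dz": the shift along the tool's x, y, z in mm; "wx", "wy", "wz": the turn, a rotation vector about the tool's x, y, z in rad; "gripper": the gripper command: -1 is shut, 1 is fully open, values between are in proportion. A call has 1 to 12 rows; each row is the pose to reach, as a shift and turn from the pose commanded when the call began, along the tool's axes at that moment; what a row does not reach only later rows make up. A row lasts 1/8 s, in which the tool goes at most 62.5 mm and 10.7 degrees, less where a joint would pass 70% of its speed; a pose out of reach is approached as far as the arm can. A call with a gripper value outside its range is refused whole. The fingers move at their own pace and stop on an object; "newtons" is the grip in N (left out, the last holds). Time passes only in rows, so rows that repeat a pose let the fingers close. It gives the time, the measured TCP pose, the force, the opening and the grip force at its end, in the units of the state.
- manip.state(): the state, without advancing time (a new reading comes with each control period).
- manip.read_camera(name): name is "scene" or "side" or "wrist"; returns a dict with "color" (480x640x3 uint8, red, green, blue), "fx", "fy", "cx", "cy" (pixels), "origin" and "orientation" of the camera in the world; the wrist camera has in their place "T_tool_cam" (4x4, takes a point from camera to tool coordinates, whose origin is the TCP and whose axes are the flange's). Camera axes: x right, y up, looking along -z (the intrinsics and any distortion apply to the point x, -y, -z); pixel columns grow to the right and rows downward; lengths in m; the calibration is good to about 2 mm. A picture is of the moment at which its call begins: read the wrist's pose just before it. There is no depth.
- manip.close_job(): hands the job in; it is judged then, once.
The state is a dict: "t": time; "joint_pos": joint angles; "qvel": joint speeds; "joint_torque": joint torques, N m; "tool_pos": TCP position; "orientation": TCP orientation; "wrist_force": force on the tool from outside, world axes, zero at the start; "ft_torque": the same for the moment, N m; "gripper_width": finger opening in m; "finger_force": force on a finger pad.
Only numpy, scipy, OpenCV 4.12 (cv2) and the standard library are available. Lean on these libraries where they do the work, as an engineer would, in place of code of your own. Each camera call takes 0.05 s, during which the arm holds its last target. There are 200 camera calls.

TASK

Load the ring-shaped sample container onto the detector: turn the black ball knob to swing the retaining arm clear, slide the container along the loading deck (do not lift it) until it stands against the end stop over the detector shaft, and press it straight down until the lift table is fully home. Then turn the ball knob back so that the arm is fully closed over the container, and let go. Leave the things standing around undisturbed.

Things in the scene. Friction and masses are not known exactly. Their poses are not given: they have to be found in the camera images.
- stand: fixed detector stand, 167 x 96 mm; origin on the shaft axis at worktop height, z up, +x = loading direction, +y left of it. White deck: x -125 to -37 mm, z = 68 mm. Guides 10 mm above it: 88 mm apart at the open -x end, narrowing from x = -71 to -40 mm to bay rails 70 mm apart. End stop (top z = 78 mm) at x = +34 mm: a container pushed against it is over the shaft
- shaft_top (a point): centre of the top of the upright steel detector shaft, diameter 30 mm with a bevelled edge, fixed to the stand, 67 mm above the worktop and so 1 mm below the deck. It shows in the round hole (34 mm) of the lift table until the table is pressed down
- container: loose white ring-shaped sealed sample container, outer diameter 66 mm, bore 36 mm right through, height 46 mm, about 0.25 kg; origin at the centre of its underside, z along its axis. It starts standing on the loading deck
- lift (a joint): grey lift table round the shaft, level with the deck; in m: 0 = up, 0.028 = fully down. It carries the container and stays where it is left: friction 8 N, damping 40 N s/m, so press with 10 to 20 N. It goes down under the container only if the bore is over the shaft (3 mm clearance all round). Fully down, the container's underside is 39.5 mm and its top 85.5 mm above the worktop
- clamp (a joint): steel retaining arm turned by the ball knob about a vertical axis; in rad: 0 = closed (the arm points at the shaft axis, over the container's place), 1.4 = fully open; grows counter-clockwise from above; stays where left (friction 0.08 N m). Arm 36 mm long, 14 wide, from 90 to 97 mm above the worktop: closed, it blocks a container at deck height but passes over one fully down
- ball_centre (a point): centre of the smooth black ball knob, diameter 44 mm, on a stem above the arm: 124 mm above the worktop, at x = +25, y = +54 mm of the stand. It turns with the arm about the vertical through its centre and slips unless gripped across its widest part. A hotplate, 105 mm high, stands to its left
- beaker: bystander: loose beaker, 69 mm diameter, 80 mm high; origin at the centre of its underside
- timer: bystander: loose flat timer, 62 x 66 x 21 mm; origin at the centre of its underside
- tube50: bystander: loose capped tube standing upright behind the stand, 34 mm diameter, 112 mm high; origin at the centre of its underside
- cover_box: bystander: loose small box, 35 x 35 x 17 mm; origin at the centre of its underside
- vial: bystander: loose small brown bottle, 27 mm diameter, 45 mm high; origin at the centre of its underside
- sample_jar: bystander: loose white jar, 56 mm diameter, 62 mm high; origin at the centre of its underside

How it is judged:
By the outcome, as a careful person would: the job done as asked, in the order asked, and still so for the second after the job is handed in, with the robot touching nothing.
It also fails if it takes over 69 s, if anything falls off the work surface, if the arm or the gripper's body presses on something with over 40 N, if the wrist force passes 120 N, or if a joint passes its speed limit or range.

## Working session

There is one attempt and no reset: what is moved stays moved. The work goes in short steps, Python scripts to look and compute and a tool call to move; the robot and the scene stay as the last step left them, time stands still between calls to the robot, and variables do not carry over. Pictures are saved under pics/ and viewed, at most 10 in all, crops included, and the job is handed in when it is done.

Besides the shell and the picture viewer there is one more tool, called as name(argument=value, ...), one argument or row to a line, values as JSON. drive_tool: Moves the arm, as the interface text tells. Its arguments: {"type":"object","properties":{"series":{"type":"array","items":{"type":"object","properties":{"dx":{"type":"number"},"dy":{"type":"number"},"dz":{"type":"number"},"wx":{"type":"number"},"wy":{"type":"number"},"wz":{"type":"number"},"gripper":{"type":"number"}}}},"newtons":{"type":"number"}},"required":["series"]}

```bash
mkdir -p pics && ls && python3 - <<'E'
from bench import manip
import cv2,pickle
print(manip.state())
for n in ("scene","side"):
    c=manip.read_camera(n); cv2.imwrite(f"pics/{n}0.png",c["color"][:,:,::-1]); pickle.dump(c,open(f"{n}.pkl","wb"))
    print({k:v for k,v in c.items() if k!="color"})
E
```

```text
pics
{'t': 0.0, 'joint_pos': array([ 1.07078127,  0.5371812 , -0.00443032,  1.53890034,  0.00260487,
        1.06733045, -0.07121473]), 'qvel': array([-6.34689312e-04,  2.98960249e-05,  8.72301496e-04,  2.12188032e-04,
       -4.57692161e-04,  6.22429852e-04, -1.14263413e-03]), 'joint_torque': array([ 2.00274812e-04, -5.70975637e+01,  9.90814604e-01, -2.51599932e+01,
       -5.63813502e-02,  1.78082858e-02,  1.47462547e-04]), 'tool_pos': array([ 0.27293962, -0.58924385,  0.2568188 ]), 'orientation': array([-8.67669570e-04,  9.76561601e-01,  2.15236191e-01, -2.63588671e-04]), 'wrist_force': array([-0.47546679,  0.25041323, -0.59864191]), 'ft_torque': array([ 0.01440458, -0.02251901, -0.02043388]), 'finger_force': 0.0, 'gripper_width': 0.0877137530470304}
{'fx': 585.0894177839543, 'fy': 585.0894177839543, 'cx': 314.2353967311539, 'cy': 236.51582964575098, 'origin': array([-0.45413514, -0.29817665,  0.93628504]), 'orientation': array([ 0.76716872,  0.37934701, -0.23527921, -0.4606427 ])}
{'fx': 459.2099253351971, 'fy': 459.2099253351971, 'cx': 316.06302182144776, 'cy': 236.76115191204943, 'origin': array([ 0.16544376, -0.38158075,  0.61619138]), 'orientation': array([ 0.87625202,  0.41038267, -0.11246319, -0.22609842])}
```

View pics/scene0.png

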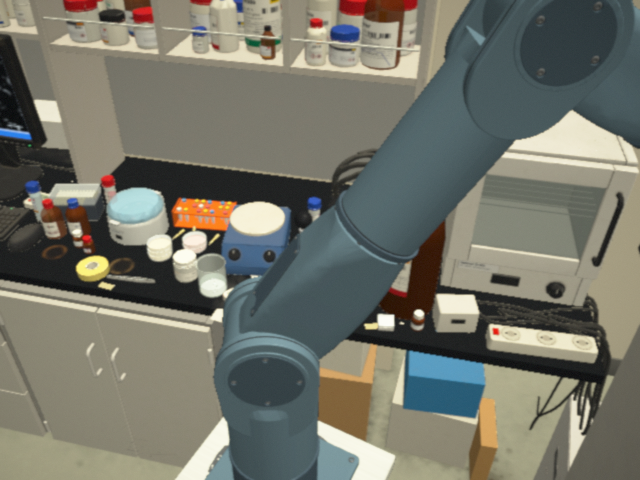

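View pics/side0.png

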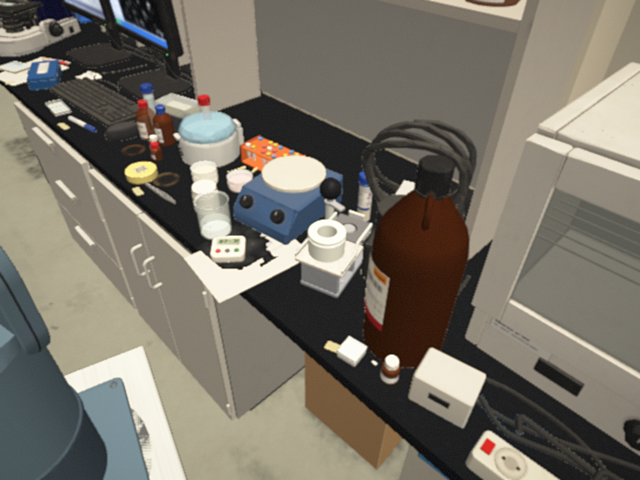

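The side view shows the stand at about (335,250). The white container is at (327,240), the black ball at (330,188), and a big brown bottle stands to the right at (420,270). I'll enlarge it.

```bash
cat > h.py <<'E'
import numpy as np,cv2,pickle
from scipy.spatial.transform import Rotation as R
def load(n): return pickle.load(open(n+".pkl","rb"))
def Rm(q): return R.from_quat(q,scalar_first=True).as_matrix()
def ray(c,u,v):
    return Rm(c["orientation"])@np.array([(u-c["cx"])/c["fx"],-(v-c["cy"])/c["fy"],-1])
def onz(c,u,v,z):
    d=ray(c,u,v); return c["origin"]+d*(z-c["origin"][2])/d[2]
def proj(c,P):
    p=(np.asarray(P)-c["origin"])@Rm(c["orientation"])
    return np.stack([c["cx"]-c["fx"]*p[...,0]/p[...,2],c["cy"]+c["fy"]*p[...,1]/p[...,2]],-1)
def crop(c,x0,y0,w,h,s,name):
    im=c["color"][y0:y0+h,x0:x0+w,::-1]
    cv2.imwrite(name,cv2.resize(im,None,fx=s,fy=s,interpolation=cv2.INTER_CUBIC))
E
python3 - <<'E'
from h import *
s=load("side"); crop(s,280,160,120,145,4,"pics/sc.png")
print(onz(s,331,187,.124),onz(s,327,227,.114))
E
```

```text
[0.55984945 0.25201493 0.124     ] [0.49680267 0.15892471 0.114     ]
```

View pics/sc.png

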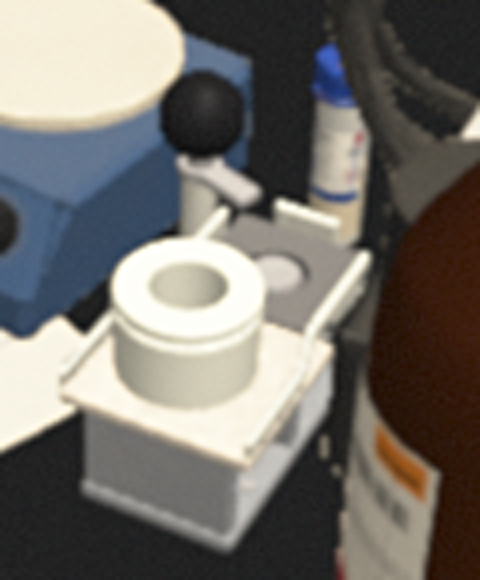

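The crop shows the ball at (331,188) and the container's top centre at (327,232). The deck's front corners are at (297,258) and (342,275), and the shaft is partly visible at (350,228).

```bash
cat > fit.py <<'E'
from h import *
from scipy.optimize import least_squares
s=load("side")
M=np.array([[25,54,124],[-125,48,68],[-125,-48,68],[-125,48,0],[-125,-48,0]])/1e3
U=np.array([[203,113],[68,392],[247,460],[85,490],[225,550]])/4+[280,160]
w=np.array([2,1,1,.0,.0])[:,None]
def W(p,M):
    c,q=np.cos(p[2]),np.sin(p[2]); return np.stack([p[0]+c*M[:,0]-q*M[:,1],p[1]+q*M[:,0]+c*M[:,1],M[:,2]],-1)
r=least_squares(lambda p:((proj(s,W(p,M))-U)*w).ravel(),[.56,.2,1.])
p=r.x;print(p,(proj(s,W(p,M))-U).round(1).tolist())
im=s["color"][160:305,280:400,::-1].copy();im=cv2.resize(im,None,fx=4,fy=4,interpolation=cv2.INTER_CUBIC)
def dr(L,col,cl=False):
    q=((proj(s,W(p,np.array(L)/1e3))-[280,160])*4).astype(int); cv2.polylines(im,[q],cl,col,1)
a=np.linspace(0,2*np.pi,40)
dr([[15*np.cos(t),15*np.sin(t),67] for t in a],(0,0,255))
dr([[25+22*np.cos(t),54+22*np.sin(t),124] for t in a],(0,0,255))
dr([[-125,48,68],[-125,-48,68],[42,-48,68],[42,48,68]],(0,255,0),True)
dr([[-125,44,78],[-71,44,78],[-40,35,78],[34,35,78],[34,-35,78],[-40,-35,78],[-71,-44,78],[-125,-44,78]],(255,0,0))
c=onz(s,280+188/4,160+287/4,.114); print("cont",c)
q=[[c[0]+.033*np.cos(t),c[1]+.033*np.sin(t),z] for z in(.114,.068) for t in a]
cv2.polylines(im,[((proj(s,np.array(q))-[280,160])*4).astype(int)],False,(255,0,255),1)
R2=np.array([[np.cos(p[2]),np.sin(p[2])],[-np.sin(p[2]),np.cos(p[2])]])
print("cont in stand",R2@(c[:2]-p[:2]),"ball",W(p,M[:1]),"bay",W(p,np.array([[0,0,0]])))
cv2.imwrite("pics/ov.png",im)
E
python3 fit.py
```

```text
[0.56493878 0.18880369 0.56845822] [[0.1, 0.2], [-2.2, -1.1], [1.8, 0.2], [-5.8, 1.3], [5.5, 4.8]]
cont [0.49009861 0.14745122 0.114     ]
cont in stand [-0.08533162  0.00543991] ball [[0.55693708 0.24776955 0.124     ]] bay [[0.56493878 0.18880369 0.        ]]
```

View pics/ov.png

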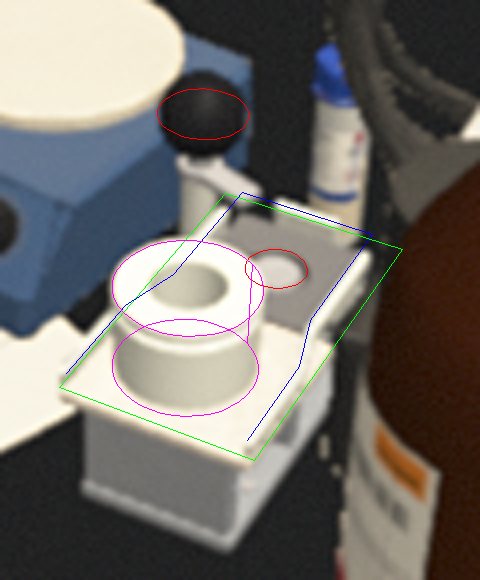

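```bash
python3 - <<'E'
from h import *
s=load("side")
for u,v in((365,345),(405,366),(450,340),(390,370),(350,350)): print((u,v),onz(s,u,v,0).round(3))
print(onz(s,408,352,0))
b=onz(s,408,348,0)
for z in (.2,.25,.3,.35,.4): print(z,proj(s,np.array([b[0],b[1],z])).round())
print("timer",onz(s,229,248,.02).round(3),"beaker",onz(s,215,230,0).round(3),onz(s,213,197,.08).round(3))
for z in(.1,.3,.4): print("cable",z,onz(s,425,125,z).round(3))
from bench import manip
c=manip.read_camera("wrist");print(c["T_tool_cam"].round(4).tolist(),c["fx"],c["cx"],c["cy"])
E
```

```text
(365, 345) [ 0.47  -0.017  0.   ]
(405, 366) [ 0.502 -0.081  0.   ]
(450, 340) [ 0.599 -0.077  0.   ]
(390, 370) [ 0.477 -0.075  0.   ]
(350, 350) [ 0.443 -0.014  0.   ]
[ 0.52309821 -0.0620666   0.        ]
0.2 [429. 257.]
0.25 [435. 228.]
0.3 [442. 196.]
0.35 [451. 160.]
0.4 [460. 119.]
timer [0.355 0.295 0.02 ] beaker [0.357 0.386 0.   ] [0.365 0.391 0.08 ]
cable 0.1 [0.931 0.413 0.1  ]
cable 0.3 [0.634 0.105 0.3  ]
cable 0.4 [ 0.486 -0.049  0.4  ]
[[-0.0001, 0.9584, 0.2856, 0.0744], [1.0, 0.0001, 0.0002, 0.0002], [0.0002, 0.2856, -0.9584, -0.1257], [0.0, 0.0, 0.0, 1.0]] 371.2581927480777 323.2129698217949 247.66377458646724
```

```bash
cat >> h.py <<'E'
def tri(c1,a,c2,b):
    d1,d2=ray(c1,*a),ray(c2,*b); A=np.stack([d1,-d2],1); t=np.linalg.lstsq(A,c2["origin"]-c1["origin"],rcond=None)[0]
    P,Q=c1["origin"]+t[0]*d1,c2["origin"]+t[1]*d2; return ((P+Q)/2).round(3),np.linalg.norm(P-Q).round(3)
def delta(st,P):  # mm in tool axes
    return (Rm(st["orientation"]).T@(np.asarray(P)-st["tool_pos"])*1e3).round(1)
E
python3 - <<'E'
from h import *
from bench import manip
s,c=load("side"),load("scene")
print("coil top left",tri(s,(375,135),c,(335,162)),"tubecap",onz(s,362,176,.11),tri(s,(362,176),c,(315,200)))
print("hotplate edges z.105",[onz(s,u,v,.1).round(3) for u,v in((328,180),(325,167),(342,178))])
crop(c,200,150,150,150,4,"pics/x.png")
st=manip.state();print(delta(st,[.40,-.08,.40]),delta(st,[.52,.184,.36]))
E
```

```text
coil top left (array([0.617, 0.201, 0.253]), np.float64(0.017)) tubecap [0.64828145 0.27496122 0.11      ] (array([0.641, 0.264, 0.121]), np.float64(0.005))
hotplate edges z.105 [array([0.587, 0.308, 0.1  ]), array([0.607, 0.356, 0.1  ]), array([0.617, 0.301, 0.1  ])]
[ 329.4 -409.  -142.4] [ 549.2 -598.  -102.2]
```

drive_tool(
  series=[
    {"dx": 30, "dy": -40, "dz": -80, "wz": -0.1},
    {"dx": 85, "dy": -105, "dz": -130, "wz": -0.25},
    {"dx": 145, "dy": -180, "dz": -142, "wz": -0.4},
    {"dx": 205, "dy": -255, "dz": -142, "wz": -0.56},
    {"dx": 265, "dy": -330, "dz": -142, "wz": -0.73},
    {"dx": 320, "dy": -395, "dz": -142, "wz": -0.9},
    {"dx": 370, "dy": -445, "dz": -140, "wz": -1.07},
    {"dx": 420, "dy": -495, "dz": -130, "wz": -1.24},
    {"dx": 465, "dy": -540, "dz": -120, "wz": -1.41},
    {"dx": 500, "dy": -565, "dz": -110, "wz": -1.58},
    {"dx": 520, "dy": -580, "dz": -103, "wz": -1.7},
    {"dx": 520, "dy": -580, "dz": -103, "wz": -1.707},
  ],
)

```text
$.series[0]: bad value
```

```bash
cat > look.py <<'E'
import sys
from h import *
from bench import manip
def look(n):
    st=manip.state(); c=manip.read_camera("wrist")
    T=np.array(c["T_tool_cam"]);Rt=Rm(st["orientation"])
    c["origin"]=st["tool_pos"]+Rt@T[:3,3]
    c["orientation"]=R.from_matrix(Rt@T[:3,:3]).as_quat(scalar_first=True)
    pickle.dump(c,open(n+".pkl","wb")); cv2.imwrite(f"pics/{n}.png",c["color"][:,:,::-1])
    print({k:np.round(v,4).tolist() for k,v in st.items() if k not in("qvel","joint_torque","ft_torque")})
if __name__=="__main__": look(sys.argv[1])
E
python3 look.py w1
```

```text
{'t': 0.15, 'joint_pos': [1.0708, 0.537, -0.0044, 1.5386, 0.0026, 1.0673, -0.0712], 'tool_pos': [0.273, -0.5894, 0.2571], 'orientation': [-0.0006, 0.9766, 0.2152, -0.0002], 'wrist_force': [-0.6552, 0.807, 0.545], 'finger_force': 0.0, 'gripper_width': 0.0882}
```

View pics/w1.png

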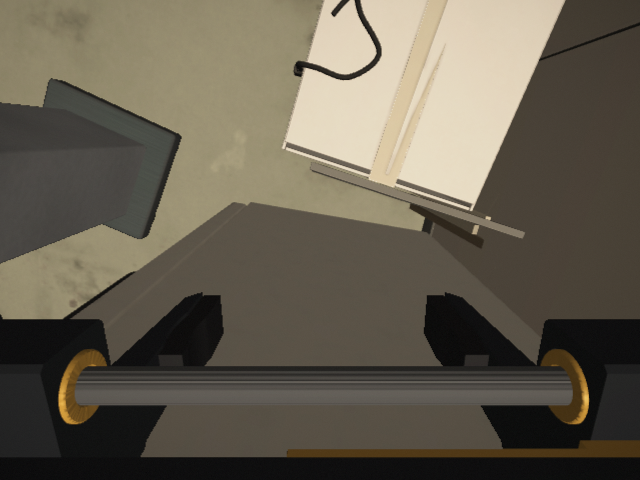

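The move was refused, so the wrist view still shows the start pose: floor and cabinet, with the fingers at (205,330) and (440,330). I'll send it again with every field filled in.

drive_tool(
  series=[
    {"dx": 20, "dy": -25, "dz": -50, "wx": 0, "wy": 0, "wz": -0.1, "gripper": 1},
    {"dx": 50, "dy": -60, "dz": -90, "wx": 0, "wy": 0, "wz": -0.25, "gripper": 1},
    {"dx": 85, "dy": -105, "dz": -125, "wx": 0, "wy": 0, "wz": -0.4, "gripper": 1},
    {"dx": 120, "dy": -150, "dz": -140, "wx": 0, "wy": 0, "wz": -0.56, "gripper": 1},
    {"dx": 155, "dy": -195, "dz": -140, "wx": 0, "wy": 0, "wz": -0.73, "gripper": 1},
    {"dx": 195, "dy": -240, "dz": -140, "wx": 0, "wy": 0, "wz": -0.9, "gripper": 1},
    {"dx": 230, "dy": -285, "dz": -140, "wx": 0, "wy": 0, "wz": -1.07, "gripper": 1},
    {"dx": 265, "dy": -330, "dz": -140, "wx": 0, "wy": 0, "wz": -1.24, "gripper": 1},
    {"dx": 300, "dy": -370, "dz": -140, "wx": 0, "wy": 0, "wz": -1.41, "gripper": 1},
    {"dx": 330, "dy": -410, "dz": -140, "wx": 0, "wy": 0, "wz": -1.58, "gripper": 1},
    {"dx": 330, "dy": -410, "dz": -140, "wx": 0, "wy": 0, "wz": -1.707, "gripper": 1},
  ],
  newtons=10,
)

```text
t: 1.58
tool_pos: [0.4008, -0.0753, 0.398]
orientation: [0.0, 0.475, 0.88, 0.0]
wrist_force: [0.1, -1.4, 0.3]
gripper_width: 0.0877
finger_force: 0.0
```

drive_tool(
  series=[
    {"dx": 30, "dy": 42, "dz": 0, "wx": 0, "wy": 0, "wz": 0, "gripper": 1},
    {"dx": 60, "dy": 85, "dz": 0, "wx": 0, "wy": 0, "wz": 0, "gripper": 1},
    {"dx": 90, "dy": 130, "dz": 10, "wx": 0, "wy": 0, "wz": 0, "gripper": 1},
    {"dx": 120, "dy": 175, "dz": 25, "wx": 0, "wy": 0, "wz": 0, "gripper": 1},
    {"dx": 145, "dy": 211, "dz": 40, "wx": 0, "wy": 0, "wz": 0, "gripper": 1},
    {"dx": 145, "dy": 211, "dz": 40, "wx": 0, "wy": 0, "wz": 0, "gripper": 1},
    {"dx": 145, "dy": 211, "dz": 40, "wx": 0, "wy": 0, "wz": 0, "gripper": 1},
  ],
)

```text
t: 2.45
tool_pos: [0.4996, 0.1561, 0.3576]
orientation: [-0.0, 0.48, 0.877, -0.0]
wrist_force: [-0.9, -1.1, 0.1]
gripper_width: 0.0881
finger_force: 0.0
```

```bash
python3 look.py w2
```

```text
{'t': 2.45, 'joint_pos': [0.224, 0.3068, -0.7559, 1.7159, 0.2238, 1.2084, -0.0191], 'tool_pos': [0.4996, 0.1561, 0.3576], 'orientation': [-0.0, 0.4799, 0.8773, -0.0004], 'wrist_force': [-0.8805, -1.0859, 0.0749], 'finger_force': 0.0, 'gripper_width': 0.0881}
```

View pics/w2.png

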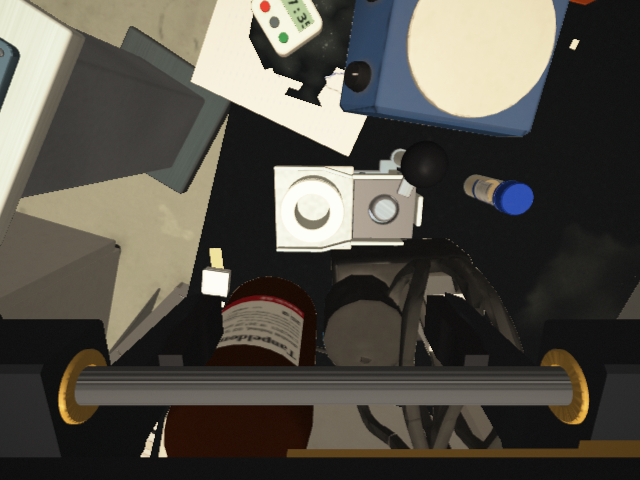

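The wrist view shows the container at (312,208), the shaft at (383,208) and the ball at (425,163). The clamp arm is closed, pointing down-left toward (403,188). The tube is at (513,197). A tall bottle and a coil stand to the right of the stand. I'll work out how high the coil is and refine the stand pose.

```bash
python3 - <<'E'
from h import *
s,w,sc=load("side"),load("w2"),load("scene")
for name,c,(u,v) in(("left",s,(366,150)),("top",s,(425,124)),("right",s,(474,160)),("sc left",sc,(332,170)),("sc top",sc,(365,152))):
    print(name)
    for z in(.05,.1,.15,.2,.25,.3,.35,.4,.5):
        P=onz(c,u,v,z); print(z,P.round(3),"wrist",proj(w,P).round(),"side",proj(s,P).round())
E
sed -i 's/s=load("side")/s=load("w2")/' fit.py
python3 - <<'E'
from h import *
w=load("w2")
crop(w,255,130,190,140,4,"pics/w2c.png")
E
```

```text
left
0.05 [0.782 0.45  0.05 ] wrist [683. 116.] side [366. 150.]
0.1 [0.728 0.376 0.1  ] wrist [634. 148.] side [366. 150.]
0.15 [0.673 0.303 0.15 ] wrist [575. 188.] side [366. 150.]
0.2 [0.619 0.23  0.2  ] wrist [500. 237.] side [366. 150.]
0.25 [0.564 0.156 0.25 ] wrist [402. 302.] side [366. 150.]
0.3 [0.51  0.083 0.3  ] wrist [269. 389.] side [366. 150.]
0.35 [0.455 0.009 0.35 ] wrist [ 79. 515.] side [366. 150.]
0.4 [ 0.401 -0.064  0.4  ] wrist [-218.  711.] side [366. 150.]
0.5 [ 0.292 -0.211  0.5  ] wrist [-1925.  1839.] side [366. 150.]
top
0.05 [1.009 0.494 0.05 ] wrist [847. 193.] side [425. 124.]
0.1 [0.934 0.417 0.1  ] wrist [802. 224.] side [425. 124.]
0.15 [0.86 0.34 0.15] wrist [747. 261.] side [425. 124.]
0.2 [0.785 0.262 0.2  ] wrist [678. 309.] side [425. 124.]
0.25 [0.711 0.185 0.25 ] wrist [588. 371.] side [425. 124.]
0.3 [0.636 0.108 0.3  ] wrist [466. 454.] side [425. 124.]
0.35 [0.562 0.03  0.35 ] wrist [292. 574.] side [425. 124.]
0.4 [ 0.487 -0.047  0.4  ] wrist [ 21. 760.] side [425. 124.]
0.5 [ 0.338 -0.202  0.5  ] wrist [-1512.  1813.] side [425. 124.]
ri
[... 952 characters left out ...]
173. 318.] side [311. 113.]
0.4 [0.37  0.092 0.4  ] wrist [-231.  370.] side [269.  98.]
0.5 [0.217 0.019 0.5  ] wrist [21517. -2441.] side [123.  45.]
sc top
0.05 [1.057 0.305 0.05 ] wrist [742. 335.] side [489. 150.]
0.1 [0.972 0.271 0.1  ] wrist [716. 344.] side [478. 145.]
0.15 [0.887 0.237 0.15 ] wrist [683. 355.] side [466. 140.]
0.2 [0.801 0.203 0.2  ] wrist [639. 370.] side [451. 134.]
0.25 [0.716 0.169 0.25 ] wrist [578. 390.] side [433. 127.]
0.3 [0.631 0.135 0.3  ] wrist [488. 420.] side [411. 118.]
0.35 [0.546 0.101 0.35 ] wrist [341. 469.] side [383. 106.]
0.4 [0.46  0.067 0.4  ] wrist [ 62. 562.] side [346.  91.]
0.5 [ 0.29  -0.001  0.5  ] wrist [-8746.  3497.] side [220.  39.]
```

View pics/w2c.png

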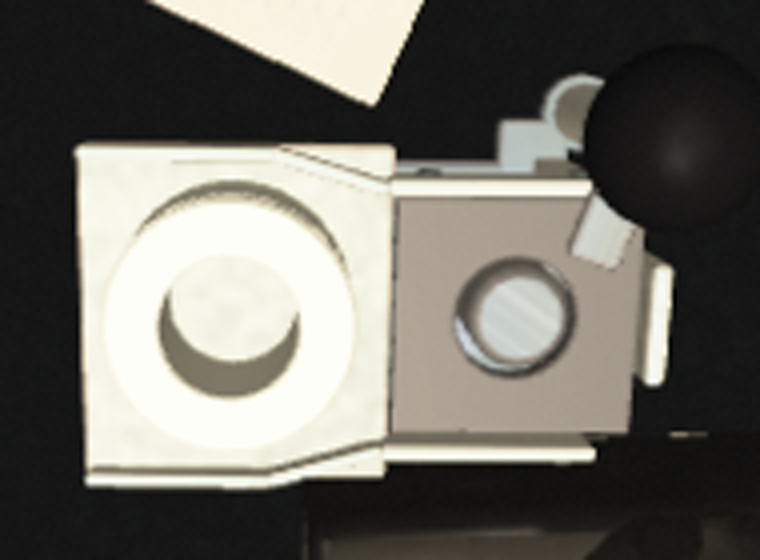

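The crop shows the bay clearly: shaft at about (520,318) in the crop, the clamp arm's tip at (595,265), and the end stop at (655,320). The coil may overhang the bay, so I'll take a higher second view and triangulate it.

drive_tool(
  series=[
    {"dx": -10, "dy": 10, "dz": -50, "wx": 0, "wy": 0, "wz": 0, "gripper": 1},
    {"dx": -40, "dy": 40, "dz": -90, "wx": 0, "wy": 0, "wz": 0, "gripper": 1},
    {"dx": -60, "dy": 60, "dz": -90, "wx": 0, "wy": 0, "wz": 0, "gripper": 1},
    {"dx": -60, "dy": 60, "dz": -90, "wx": 0, "wy": 0, "wz": 0, "gripper": 1},
    {"dx": -60, "dy": 60, "dz": -90, "wx": 0, "wy": 0, "wz": 0, "gripper": 1},
  ],
)

```text
t: 3.12
tool_pos: [0.5817, 0.1382, 0.4478]
orientation: [-0.0, 0.48, 0.877, -0.0]
wrist_force: [0.2, 0.9, -0.4]
gripper_width: 0.0885
finger_force: 0.0
```

```bash
python3 look.py w3 && python3 - <<'E'
from h import *
a,b,s=load("w3"),load("w2"),load("side")
f=lambda im,x,y,w,h,W,H: cv2.resize(im[y:y+h,x:x+w,::-1],(W,H),interpolation=cv2.INTER_CUBIC)
top=f(a["color"],250,120,300,225,800,600)[:,:]
m=np.zeros((600,800,3),np.uint8)
m[:300,:400]=f(a["color"],270,120,200,150,400,300)
m[:300,400:]=f(b["color"],330,150,200,150,400,300)
m[300:,:400]=f(s["color"],330,110,160,120,400,300)
m[300:,400:]=f(a["color"],0,0,640,480,400,300)
cv2.imwrite("pics/mos.png",m)
E
```

```text
{'t': 3.125, 'joint_pos': [0.2002, 0.3991, -0.7261, 1.3843, 0.2629, 1.4564, 0.053], 'tool_pos': [0.5817, 0.1382, 0.4478], 'orientation': [-0.0001, 0.4801, 0.8772, -0.0003], 'wrist_force': [0.2051, 0.9196, -0.3587], 'finger_force': 0.0, 'gripper_width': 0.0885}
```

View pics/mos.png

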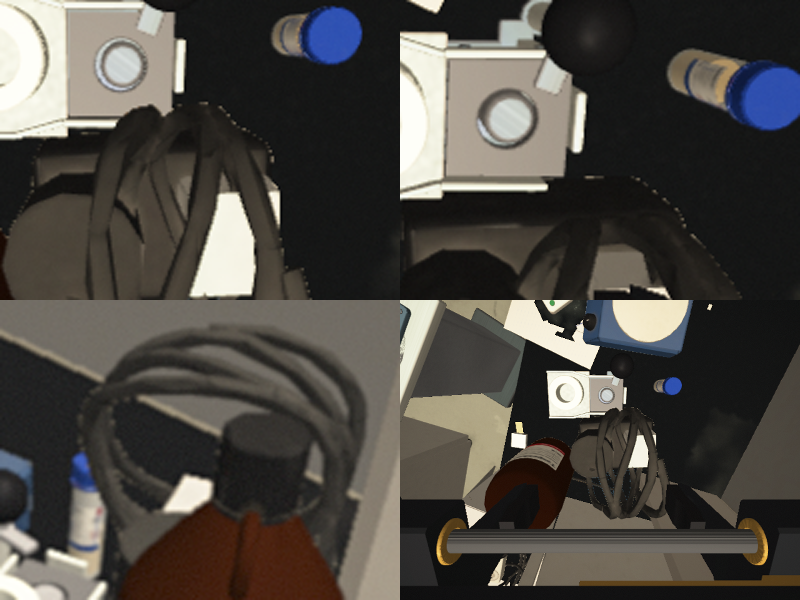

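```bash
cat > cf.py <<'E'
from h import *
import sys
s,w,w3=load("side"),load("w2"),load("w3")
p=(0.565,.189,.568)
def ts(P): d=np.array(P)[:2]-p[:2]; c,q=np.cos(p[2]),np.sin(p[2]); return (np.array([c*d[0]+q*d[1],-q*d[0]+c*d[1]])*1e3).round()
for a in((340,173),(375,172),(357,180)):
    for c,b in((w,(402,262)),(w,(425,258)),(s,(364,150)),(s,(372,142))):
        P,e=tri(w3,a,c,b); print(a,b,P,e,ts(P))
E
python3 cf.py; cat > fit2.py <<'E'
from h import *
from scipy.optimize import least_squares
w,w3=load("w2"),load("w3")
o=lambda u,v:(255+u/4,130+v/4)
# stand-frame points (mm) and w2 pixels read off the 4x crop
M=np.array([[-125,48,68],[-125,-48,68],[-37,48,68],[-37,-48,68],[0,0,67],[25,54,124],[-40,35,78],[-40,-35,78],[36,0,78]])/1e3
U=np.array([o(76,147),o(87,486),o(394,147),o(384,475),o(520,317),o(688,137),o(390,182),o(383,444),o(655,318)])
def W(p,M):
    c,q=np.cos(p[2]),np.sin(p[2]); return np.stack([p[0]+c*M[:,0]-q*M[:,1],p[1]+q*M[:,0]+c*M[:,1],M[:,2]],-1)
use=[4,5,6,7,2,3,0]
r=least_squares(lambda p:(proj(w,W(p,M))-U)[use].ravel(),[.565,.189,.57],loss="soft_l1")
p=r.x;print("stand",p,(proj(w,W(p,M))-U).round(1).tolist())
C=onz(w,*o(230,322),.114);print("cont",C)
c,q=np.cos(p[2]),np.sin(p[2]);d=C[:2]-p[:2]
print("in stand",c*d[0]+q*d[1],-q*d[0]+c*d[1]);print("ball",W(p,M[5:6]))
print("tube",tri(w,(515,197),w3,(270+331/2,120+36/2)))
E
python3 fit2.py
```

```text
(340, 173) (402, 262) [0.574 0.174 0.183] 0.012 [ -0. -17.]
(340, 173) (425, 258) [0.575 0.183 0.211] 0.004 [  5. -10.]
(340, 173) (364, 150) [0.575 0.181 0.235] 0.006 [  4. -12.]
(340, 173) (372, 142) [0.579 0.178 0.25 ] 0.02 [  6. -17.]
(375, 172) (402, 262) [0.596 0.182 0.16 ] 0.046 [ 22. -23.]
(375, 172) (425, 258) [0.607 0.189 0.148] 0.025 [ 35. -23.]
(375, 172) (364, 150) [0.598 0.202 0.219] 0.007 [35. -7.]
(375, 172) (372, 142) [0.601 0.198 0.235] 0.008 [ 35. -12.]
(357, 180) (402, 262) [0.597 0.17  0.132] 0.024 [ 17. -33.]
(357, 180) (425, 258) [0.599 0.18  0.155] 0.004 [ 24. -26.]
(357, 180) (364, 150) [0.587 0.187 0.23 ] 0.006 [ 17. -14.]
(357, 180) (372, 142) [0.591 0.184 0.245] 0.008 [ 19. -18.]
stand [0.56248199 0.1902659  0.5644436 ] [[0.0, -1.4], [-0.0, -2.2], [0.9, -0.9], [1.0, 0.9], [0.7, -0.2], [-2.2, -0.1], [-0.5, 3.3], [-0.4, 0.2], [1.0, 1.6]]
cont [0.4896657  0.15249189 0.114     ]
in stand -0.08172853291833143 0.007038020425976017
ball [[0.55471707 0.24926341 0.124     ]]
tube (array([0.659, 0.274, 0.102]), np.float64(0.002))
```

The mosaic shows the coil arching over the bay's right side. It triangulates to z≈0.21–0.24, reaching y≈−10 of the stand. So I'll lean the tool away from it: left for the ball, and back toward −x for pushing and pressing. Next is a pose calculator.

```bash
cat > tgt.py <<'E'
# usage: tgt.py x y z(mm, stand) psi alpha(deg) [back mm]: TCP target -> shift & rotvec in present tool axes
import sys
from h import *
from bench import manip
S=(.5635,.1897,.566)
def s2w(x,y,z):
    c,q=np.cos(S[2]),np.sin(S[2]); return np.array([S[0]+(c*x-q*y)/1e3,S[1]+(q*x+c*y)/1e3,z/1e3])
def ori(psi,al):
    p=np.radians(psi)+S[2];a=np.radians(al)
    z=np.array([-np.sin(a)*np.cos(p),-np.sin(a)*np.sin(p),-np.cos(a)])
    y=np.array([np.sin(p),-np.cos(p),0]); return np.stack([np.cross(y,z),y,z],1)
if __name__=="__main__":
    x,y,z,psi,al=map(float,sys.argv[1:6]); back=float(sys.argv[6]) if len(sys.argv)>6 else 0
    st=manip.state();Rt=Rm(st["orientation"]);Rg=ori(psi,al)
    P=s2w(x,y,z)-Rg[:,2]*back/1e3
    print("shift",(Rt.T@(P-st["tool_pos"])*1e3).round(1),"rot",R.from_matrix(Rt.T@Rg).as_rotvec().round(4),"up",(Rt.T[:,2]).round(4),"world",P.round(4))
    d=st["tool_pos"][:2]-np.array(S[:2]);c,q=np.cos(S[2]),np.sin(S[2])
    print("now stand",((c*d[0]+q*d[1])*1e3).round(1),((-q*d[0]+c*d[1])*1e3).round(1),(st["tool_pos"][2]*1e3).round(1),"F",st["wrist_force"].round(1),st["gripper_width"].round(4),"q",st["joint_pos"].round(2))
E
python3 - <<'E'
from h import *
s,w=load("side"),load("w2")
b=(255+688/4,130+137/4)
print(onz(w,*b,.124),tri(s,(330.75,188.25),w,b))
from tgt import s2w; print(s2w(25,54,124))
E
python3 tgt.py 25 54 124 75 35 90
```

```text
[0.55653425 0.25028134 0.124     ] (array([0.557, 0.25 , 0.123]), np.float64(0.001))
[0.55564327 0.24868535 0.124     ]
shift [156.6  51.3 250.1] rot [ 0.0808 -0.6068  0.2577] up [-3.e-04 -5.e-04 -1.e+00] world [0.5402 0.2979 0.1977]Traceback (most recent call last):
  File "tgt.py", line 18, in <module>
    print("now stand",((c*d[0]+q*d[1])*1e3).round(1),((-q*d[0]+c*d[1])*1e3).round(1),(st["tool_pos"][2]*1e3).round(1),"F",st["wrist_force"].round(1),st["gripper_width"].round(4),"q",st["joint_pos"].round(2))
                                                                                                                                                     ^^^^^^^^^^^^^^^^^^^^^^^^^
AttributeError: 'float' object has no attribute 'round'
```

drive_tool(
  series=[
    {"dx": 45, "dy": 12, "dz": 10, "wx": 0.012, "wy": -0.09, "wz": 0.04, "gripper": 0.36},
    {"dx": 95, "dy": 25, "dz": 30, "wx": 0.025, "wy": -0.19, "wz": 0.08, "gripper": 0.36},
    {"dx": 130, "dy": 38, "dz": 65, "wx": 0.04, "wy": -0.3, "wz": 0.13, "gripper": 0.36},
    {"dx": 155, "dy": 48, "dz": 110, "wx": 0.054, "wy": -0.405, "wz": 0.172, "gripper": 0.36},
    {"dx": 158, "dy": 53, "dz": 160, "wx": 0.067, "wy": -0.505, "wz": 0.214, "gripper": 0.36},
    {"dx": 158, "dy": 53, "dz": 210, "wx": 0.081, "wy": -0.607, "wz": 0.258, "gripper": 0.36},
    {"dx": 158, "dy": 53, "dz": 250, "wx": 0.081, "wy": -0.607, "wz": 0.258, "gripper": 0.36},
    {"dx": 158, "dy": 53, "dz": 250, "wx": 0.081, "wy": -0.607, "wz": 0.258, "gripper": 0.36},
    {"dx": 158, "dy": 53, "dz": 250, "wx": 0.081, "wy": -0.607, "wz": 0.258, "gripper": 0.36},
  ],
  newtons=25,
)

```text
t: 4.3
tool_pos: [0.5425, 0.3006, 0.1999]
orientation: [0.243, 0.565, 0.768, -0.177]
wrist_force: [-0.0, 0.6, 1.7]
gripper_width: 0.06
finger_force: 0.0
```

```bash
sed -i 's/st\["gripper_width"\].round(4)/round(st["gripper_width"],4)/' tgt.py && python3 tgt.py 27 55 124 75 35 0
```

```text
shift [ 0.8 -1.5 92. ] rot [ 0.0016 -0.0013 -0.0022] up [-0.5725  0.0026 -0.8199] world [0.5568 0.2506 0.124 ]
now stand 41.7 104.9 199.9 F [-0.   0.6  1.7] 0.06 q [-0.51  0.77 -0.51  1.51  0.82  1.45 -0.98]
```

drive_tool(
  series=[
    {"dx": 0, "dy": 0, "dz": 25, "wx": 0, "wy": 0, "wz": 0, "gripper": 0.36},
    {"dx": 1, "dy": -1, "dz": 50, "wx": 0, "wy": 0, "wz": 0, "gripper": 0.36},
    {"dx": 1, "dy": -1, "dz": 70, "wx": 0, "wy": 0, "wz": 0, "gripper": 0.36},
    {"dx": 1, "dy": -1, "dz": 84, "wx": 0, "wy": 0, "wz": 0, "gripper": 0.36},
    {"dx": 1, "dy": -1, "dz": 92, "wx": 0, "wy": 0, "wz": 0, "gripper": 0.36},
    {"dx": 1, "dy": -1, "dz": 92, "wx": 0, "wy": 0, "wz": 0, "gripper": 0.36},
    {"dx": 1, "dy": -1, "dz": 92, "wx": 0, "wy": 0, "wz": 0, "gripper": 0.36},
  ],
)

```text
t: 5.18
tool_pos: [0.5565, 0.2513, 0.1222]
orientation: [0.242, 0.565, 0.769, -0.177]
wrist_force: [-0.1, -0.3, -0.3]
gripper_width: 0.0596
finger_force: 0.0
```

```bash
python3 tgt.py 27 55 124 75 35 0; python3 look.py w4; python3 - <<'E'
from h import *
from bench import manip
a=load("w4"); s=manip.read_camera("side"); pickle.dump(s,open("side2.pkl","wb"))
m=np.hstack([cv2.resize(a["color"][:,:,::-1],(400,300)),cv2.resize(s["color"][110:260,240:440,::-1],(400,300))])
cv2.imwrite("pics/m2.png",m)
E
```

```text
shift [-1.7  0.  -1. ] rot [ 0.0009 -0.001  -0.0004] up [-0.5728  0.001  -0.8197] world [0.5568 0.2506 0.124 ]
now stand 27.2 55.8 122.2 F [-0.1 -0.3 -0.3] 0.0596 q [-0.45  0.83 -0.47  1.6   0.89  1.31 -1.03]
{'t': 5.175, 'joint_pos': [-0.4527, 0.8342, -0.4661, 1.6048, 0.895, 1.3097, -1.0252], 'tool_pos': [0.5565, 0.2513, 0.1222], 'orientation': [0.2423, 0.5645, 0.7689, -0.1773], 'wrist_force': [-0.0761, -0.331, -0.2694], 'finger_force': 0.0, 'gripper_width': 0.0596}
```

View pics/m2.png

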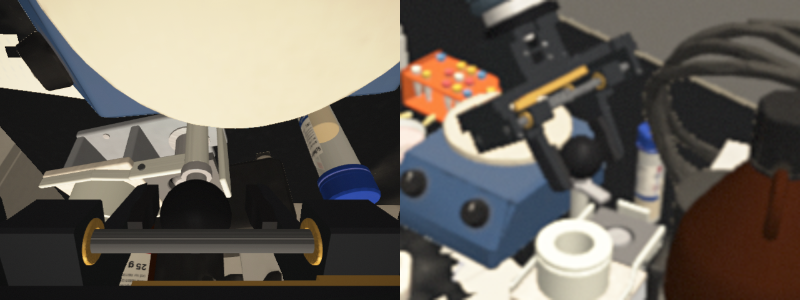

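The ball sits centred between the fingers and nothing is touching. I'll grip it and turn.

drive_tool(
  series=[
    {"dx": -1, "dy": 0, "dz": -1, "wx": 0, "wy": 0, "wz": 0, "gripper": -1},
    {"dx": -1, "dy": 0, "dz": -1, "wx": 0, "wy": 0, "wz": 0, "gripper": -1},
    {"dx": -1, "dy": 0, "dz": -1, "wx": 0, "wy": 0, "wz": 0, "gripper": -1},
    {"dx": -1, "dy": 0, "dz": -1, "wx": 0, "wy": 0, "wz": 0, "gripper": -1},
    {"dx": -1, "dy": 0, "dz": -1, "wx": -0.057, "wy": 0, "wz": -0.082, "gripper": -1},
    {"dx": -1, "dy": 0, "dz": -1, "wx": -0.115, "wy": 0, "wz": -0.164, "gripper": -1},
  ],
  newtons=25,
)

```text
t: 6.02
tool_pos: [0.5531, 0.2495, 0.1231]
orientation: [0.258, 0.483, 0.822, -0.155]
wrist_force: [-11.4, -3.6, 8.0]
gripper_width: 0.0413
finger_force: 24.5
```

drive_tool(
  series=[
    {"dx": 0, "dy": -4, "dz": 0, "wx": 0, "wy": 0, "wz": 0, "gripper": -1},
    {"dx": 0, "dy": -4, "dz": 0, "wx": -0.057, "wy": 0, "wz": -0.082, "gripper": -1},
    {"dx": 0, "dy": -4, "dz": 0, "wx": -0.115, "wy": 0, "wz": -0.164, "gripper": -1},
    {"dx": 0, "dy": -4, "dz": 0, "wx": -0.115, "wy": 0, "wz": -0.164, "gripper": -1},
  ],
)

```text
t: 6.52
tool_pos: [0.5527, 0.2492, 0.1232]
orientation: [0.273, 0.401, 0.866, -0.125]
wrist_force: [-2.4, 1.9, 0.1]
gripper_width: 0.0421
finger_force: 24.8
```

```bash
python3 tgt.py 25 54 124 98 35 0; python3 look.py w5; python3 - <<'E'
from h import *
from bench import manip
a=load("w5"); s=manip.read_camera("side"); pickle.dump(s,open("side3.pkl","wb"))
m=np.hstack([cv2.resize(a["color"][:,:,::-1],(400,300)),cv2.resize(s["color"][130:250,270:430,::-1],(400,300),interpolation=cv2.INTER_CUBIC)])
cv2.imwrite("pics/m3.png",m)
E
```

```text
shift [-2.3  1.9  0.6] rot [ 0.0006 -0.0015 -0.0018] up [-0.5723  0.0015 -0.82  ] world [0.5556 0.2487 0.124 ]
now stand 22.8 56.0 123.2 F [-2.4  1.9  0.1] 0.0421 q [-0.43  0.75 -0.5   1.81  1.11  1.12 -0.88]
{'t': 6.525, 'joint_pos': [-0.4299, 0.7475, -0.5015, 1.8078, 1.1051, 1.1243, -0.8815], 'tool_pos': [0.5527, 0.2492, 0.1232], 'orientation': [0.2726, 0.4006, 0.8657, -0.1253], 'wrist_force': [-2.4191, 1.923, 0.1441], 'finger_force': 24.7935, 'gripper_width': 0.0421}
```

View pics/m3.png

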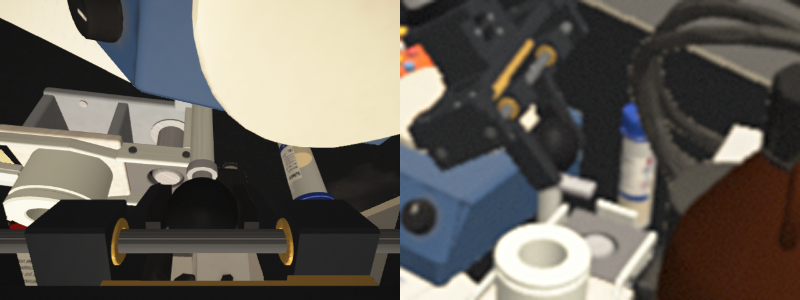

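The ball is still gripped and the arm has swung about 23°, pointing right in the side view at (580,187). I'll carry on turning.

drive_tool(
  series=[
    {"dx": 0, "dy": 0, "dz": 0, "wx": -0.086, "wy": 0, "wz": -0.123, "gripper": -1},
    {"dx": 0, "dy": 0, "dz": 0, "wx": -0.172, "wy": 0, "wz": -0.246, "gripper": -1},
    {"dx": 0, "dy": 0, "dz": 0, "wx": -0.258, "wy": 0, "wz": -0.369, "gripper": -1},
    {"dx": 0, "dy": 0, "dz": 0, "wx": -0.344, "wy": 0, "wz": -0.492, "gripper": -1},
    {"dx": 0, "dy": 0, "dz": 0, "wx": -0.344, "wy": 0, "wz": -0.492, "gripper": -1},
  ],
)

```text
t: 7.25
tool_pos: [0.5525, 0.2487, 0.1231]
orientation: [0.298, 0.126, 0.945, -0.039]
wrist_force: [-5.9, 2.6, 2.9]
gripper_width: 0.0417
finger_force: 24.6
```

```bash
python3 tgt.py 23 56 124 132.4 35 0
```

```text
shift [-0.7  0.7 -0.6] rot [ 0.0007 -0.001  -0.0011] up [-0.5728  0.0012 -0.8197] world [0.5529 0.2493 0.124 ]
now stand 22.3 55.7 123.1 F [-5.9  2.6  2.9] 0.0417 q [-0.33  0.64 -0.52  2.06  1.5   0.79 -0.69]
```

drive_tool(
  series=[
    {"dx": 0, "dy": 0, "dz": 0, "wx": -0.086, "wy": 0, "wz": -0.123, "gripper": -1},
    {"dx": 0, "dy": 0, "dz": 0, "wx": -0.172, "wy": 0, "wz": -0.246, "gripper": -1},
    {"dx": 0, "dy": 0, "dz": 0, "wx": -0.186, "wy": 0, "wz": -0.266, "gripper": -1},
    {"dx": 0, "dy": 0, "dz": 0, "wx": -0.186, "wy": 0, "wz": -0.266, "gripper": -1},
  ],
)

```text
t: 7.75
tool_pos: [0.5529, 0.2484, 0.123]
orientation: [0.3, -0.026, 0.953, 0.009]
wrist_force: [-7.3, 0.0, 4.1]
gripper_width: 0.0421
finger_force: 24.5
```

```bash
python3 tgt.py 22 56 124 151 35 0
```

```text
shift [ 0.1  0.4 -1.3] rot [-0.0012 -0.0007 -0.0041] up [-0.573   0.0014 -0.8195] world [0.552  0.2488 0.124 ]
now stand 22.5 55.2 123.0 F [-7.3  0.   4.1] 0.0421 q [-0.24  0.59 -0.52  2.15  1.77  0.59 -0.61]
```

drive_tool(
  series=[
    {"dx": 0, "dy": 0, "dz": 0, "wx": 0, "wy": 0, "wz": 0, "gripper": 0.36},
    {"dx": 0, "dy": 0, "dz": 0, "wx": 0, "wy": 0, "wz": 0, "gripper": 0.36},
    {"dx": 0, "dy": 0, "dz": 0, "wx": 0, "wy": 0, "wz": 0, "gripper": 0.36},
    {"dx": 0, "dy": 0, "dz": -25, "wx": 0, "wy": 0, "wz": 0, "gripper": 0.36},
    {"dx": 0, "dy": 0, "dz": -55, "wx": 0, "wy": 0, "wz": 0, "gripper": 0.36},
    {"dx": 0, "dy": 0, "dz": -90, "wx": 0, "wy": 0, "wz": 0, "gripper": 0},
    {"dx": 0, "dy": 0, "dz": -90, "wx": 0, "wy": 0, "wz": 0, "gripper": -0.45},
    {"dx": 0, "dy": 0, "dz": -90, "wx": 0, "wy": 0, "wz": 0, "gripper": -0.45},
  ],
)

```text
t: 8.75
tool_pos: [0.5021, 0.245, 0.1966]
orientation: [0.301, -0.027, 0.953, 0.009]
wrist_force: [0.6, -0.5, -0.5]
gripper_width: 0.0322
finger_force: 0.0
```

```bash
sed -i 's/^S=.*/S=(.561,.1895,.566)/' tgt.py && python3 tgt.py -141 6 170 178 10 0; python3 tgt.py -141 6 170 178 0 0
python3 - <<'E'
from h import *
from bench import manip
import tgt
s=manip.read_camera("side");pickle.dump(s,open("side4.pkl","wb"))
# clamp arm angle: bright pixels near arm annulus at z=.097 about ball axis in the side view
g=s["color"].astype(int).sum(2)
for k in np.arange(-.2,1.6,.1):
    a=np.arctan2(-54,-25)+k
    P=np.array([tgt.s2w(25+r*np.cos(a),54+r*np.sin(a),97) for r in(22,26,30,33)])
    uv=proj(s,P).round().astype(int); print(round(k,1),[int(g[v,u]) for u,v in uv])
E
```

```text
shift [  73.  -122.2  -18.6] rot [-0.1831  0.4285 -0.4407] up [-5.740e-01 -3.000e-04 -8.188e-01] world [0.4388 0.119  0.17  ]
now stand -19.9 78.4 196.6 F [ 0.6 -0.5 -0.5] 0.0322 q [-0.25  0.38 -0.57  2.23  1.48  0.57 -0.42]
shift [  73.  -122.2  -18.6] rot [-0.145   0.5997 -0.4585] up [-5.740e-01 -3.000e-04 -8.188e-01] world [0.4388 0.119  0.17  ]
now stand -19.9 78.4 196.6 F [ 0.6 -0.5 -0.5] 0.0322 q [-0.25  0.38 -0.57  2.23  1.48  0.57 -0.42]
-0.2 [347, 159, 81, 81]
-0.1 [182, 86, 97, 111]
0.0 [111, 94, 99, 102]
0.1 [165, 92, 101, 102]
0.2 [160, 93, 99, 102]
0.3 [165, 105, 98, 108]
0.4 [165, 92, 97, 99]
0.5 [175, 92, 89, 103]
0.6 [175, 99, 96, 107]
0.7 [230, 135, 108, 88]
0.8 [387, 303, 108, 92]
0.9 [387, 303, 202, 150]
1.0 [530, 458, 356, 306]
1.1 [641, 611, 551, 477]
1.2 [652, 655, 648, 585]
1.3 [661, 655, 664, 659]
1.4 [652, 651, 652, 650]
1.5 [572, 512, 658, 569]
```

The arm angle reads about 1.33 rad, so it's open and clear. Next, move to the hover behind the container.

drive_tool(
  series=[
    {"dx": 8, "dy": -12, "dz": -15, "wx": -0.015, "wy": 0.06, "wz": -0.046, "gripper": -0.45},
    {"dx": 22, "dy": -36, "dz": -18, "wx": -0.036, "wy": 0.15, "wz": -0.115, "gripper": -0.45},
    {"dx": 37, "dy": -60, "dz": -19, "wx": -0.062, "wy": 0.258, "wz": -0.197, "gripper": -0.45},
    {"dx": 51, "dy": -85, "dz": -19, "wx": -0.09, "wy": 0.372, "wz": -0.284, "gripper": -0.45},
    {"dx": 65, "dy": -110, "dz": -19, "wx": -0.12, "wy": 0.49, "wz": -0.375, "gripper": -0.45},
    {"dx": 73, "dy": -122, "dz": -19, "wx": -0.145, "wy": 0.6, "wz": -0.4585, "gripper": -0.45},
    {"dx": 73, "dy": -122, "dz": -19, "wx": -0.145, "wy": 0.6, "wz": -0.4585, "gripper": -0.45},
    {"dx": 73, "dy": -122, "dz": -19, "wx": -0.145, "wy": 0.6, "wz": -0.4585, "gripper": -0.45},
  ],
)

```text
t: 9.8
tool_pos: [0.439, 0.1191, 0.1695]
orientation: [-0.001, -0.261, 0.965, 0.001]
wrist_force: [-0.5, 0.5, -0.3]
gripper_width: 0.0243
finger_force: 0.0
```

```bash
python3 tgt.py -139 6 94 180 0 0
```

```text
shift [-1.8 -0.1 75.5] rot [ 0.0024 -0.0008 -0.0371] up [ 9.0e-04  2.4e-03 -1.0e+00] world [0.4405 0.12   0.094 ]
now stand -140.7 6.0 169.5 F [-0.5  0.5 -0.3] 0.0243 q [ 0.35  0.49 -0.87  2.07  0.52  0.81  1.26]
```

drive_tool(
  series=[
    {"dx": -2, "dy": 0, "dz": 35, "wx": 0, "wy": 0, "wz": -0.037, "gripper": -0.45},
    {"dx": -2, "dy": 0, "dz": 65, "wx": 0, "wy": 0, "wz": -0.037, "gripper": -0.45},
    {"dx": -2, "dy": 0, "dz": 74, "wx": 0, "wy": 0, "wz": -0.037, "gripper": -0.45},
    {"dx": -2, "dy": 0, "dz": 75, "wx": 0, "wy": 0, "wz": -0.037, "gripper": -0.45},
    {"dx": -8, "dy": 0, "dz": 75, "wx": 0, "wy": 0, "wz": -0.037, "gripper": -0.45},
    {"dx": -15, "dy": 0, "dz": 75, "wx": 0, "wy": 0, "wz": -0.037, "gripper": -0.45},
    {"dx": -21, "dy": 0, "dz": 75, "wx": 0, "wy": 0, "wz": -0.037, "gripper": -0.45},
    {"dx": -27, "dy": 0, "dz": 75, "wx": 0, "wy": 0, "wz": -0.037, "gripper": -0.45},
    {"dx": -27, "dy": 0, "dz": 75, "wx": 0, "wy": 0, "wz": -0.037, "gripper": -0.45},
  ],
)

```text
t: 10.92
tool_pos: [0.4619, 0.1335, 0.0956]
orientation: [0.0, -0.281, 0.96, 0.0]
wrist_force: [0.2, 0.1, 0.7]
gripper_width: 0.0243
finger_force: 0.0
```

```bash
cat > cont.py <<'E'
# container top centre from the side view: brightest disc fit over model ring positions (stand mm)
import sys
from h import *
from bench import manip
import tgt
def find(z=114,x0=-83,y0=5,show=True):
    s=manip.read_camera("side"); g=cv2.GaussianBlur(cv2.cvtColor(s["color"],cv2.COLOR_RGB2GRAY),(3,3),0).astype(np.float32)
    a=np.linspace(0,2*np.pi,72,endpoint=False); best=[]
    def ring(x,y,r):
        uv=proj(s,np.array([tgt.s2w(x+r*np.cos(t),y+r*np.sin(t),z) for t in a])).astype(np.float32)
        return cv2.remap(g,uv[:,0].copy(),uv[:,1].copy(),cv2.INTER_LINEAR).mean()
    for x in range(int(x0)-24,int(x0)+56,2):
        for y in range(-14,21,2):
            best.append((np.mean([ring(x,y,r) for r in(23,26,29)])-.5*ring(x,y,14)-.5*ring(x,y,36),x,y))
    print("container top at stand",sorted(best)[-3:][::-1])
if __name__=="__main__": find(float(sys.argv[1]),float(sys.argv[2]))
E
python3 tgt.py -110 5 94 180 0; python3 cont.py 114 -83
```

```text
shift [-3.7 -0.9  1.6] rot [0.0006 0.0003 0.0031] up [-3.e-04  6.e-04 -1.e+00] world [0.4655 0.1347 0.094 ]
now stand -113.7 5.9 95.6 F [0.2 0.1 0.7] 0.0243 q [ 0.22  0.65 -0.75  2.05  0.68  0.71  1.17]
container top at stand [(np.float32(47.21725), -89, -6), (np.float32(47.17905), -91, -8), (np.float32(45.943516), -91, -6)]
```

```bash
python3 - <<'E'
from h import *
import cont
from bench import manip
rd=manip.read_camera
for n in("side","side3"):
    manip.read_camera=lambda _,n=n:load(n)
    cont.find(114,-83)
manip.read_camera=rd
# outer right silhouette rows of container in side view old/new: horizontal gray profile through its top rim
a=load("side3")["color"];b=rd("side")["color"]
for v in(240,250):
    print(v,a[v,300:360:3].sum(1).tolist(),b[v,300:360:3].sum(1).tolist())
E
```

```text
container top at stand [(np.float32(71.62017), -81, 4), (np.float32(71.119514), -81, 6), (np.float32(70.79386), -79, 6)]
container top at stand [(np.float32(70.42637), -81, 4), (np.float32(70.0377), -81, 6), (np.float32(69.72621), -79, 6)]
240 [84, 210, 728, 582, 534, 739, 760, 757, 757, 757, 757, 756, 759, 751, 683, 614, 444, 421, 437, 590] [99, 115, 97, 92, 205, 664, 488, 87, 114, 113, 107, 279, 257, 278, 304, 378, 386, 369, 182, 111]
250 [537, 733, 735, 430, 447, 490, 519, 547, 563, 581, 597, 605, 608, 599, 559, 718, 729, 724, 725, 684] [528, 122, 99, 102, 104, 451, 502, 529, 85, 120, 115, 177, 613, 607, 587, 601, 732, 736, 125, 123]
```

drive_tool(
  series=[
    {"dx": -5, "dy": 0, "dz": 0, "wx": 0, "wy": -0.052, "wz": 0, "gripper": -0.45},
    {"dx": -10, "dy": -0.5, "dz": 0, "wx": 0, "wy": -0.105, "wz": 0, "gripper": -0.45},
    {"dx": -15, "dy": -1, "dz": -0.5, "wx": 0, "wy": -0.157, "wz": 0, "gripper": -0.45},
    {"dx": -20, "dy": -1.5, "dz": -0.5, "wx": 0, "wy": -0.21, "wz": 0, "gripper": -0.45},
    {"dx": -25, "dy": -2, "dz": -1, "wx": 0, "wy": -0.262, "wz": 0, "gripper": -0.45},
    {"dx": -30, "dy": -2.5, "dz": -1, "wx": 0, "wy": -0.314, "wz": 0, "gripper": -0.45},
    {"dx": -35, "dy": -3, "dz": -1, "wx": 0, "wy": -0.367, "wz": 0, "gripper": -0.45},
    {"dx": -41, "dy": -3.5, "dz": -1, "wx": 0, "wy": -0.419, "wz": 0, "gripper": -0.45},
    {"dx": -47, "dy": -4, "dz": -1, "wx": 0, "wy": -0.436, "wz": 0, "gripper": -0.45},
    {"dx": -47, "dy": -4, "dz": -1, "wx": 0, "wy": -0.436, "wz": 0, "gripper": -0.45},
  ],
)

```text
t: 12.28
tool_pos: [0.4988, 0.154, 0.0944]
orientation: [0.204, -0.274, 0.938, 0.061]
wrist_force: [-12.7, -3.0, 2.0]
gripper_width: 0.0242
finger_force: 0.6
```

```bash
python3 tgt.py -46 0 95 180 25; python3 cont.py 114 -30
```

```text
shift [-23.5  -3.5  10.1] rot [ 0.0043 -0.0068  0.0008] up [-0.4165  0.0036 -0.9091] world [0.5222 0.1648 0.095 ]
now stand -71.6 3.4 94.4 F [-12.7  -3.    2. ] 0.0242 q [ 0.21  0.58 -0.64  2.26  1.7   0.21  0.21]
container top at stand [(np.float32(38.019222), -42, -6), (np.float32(37.691113), -40, -6), (np.float32(36.651085), -44, -6)]
```

```bash
python3 - <<'E'
from h import *
w,w3,s=load("w2"),load("w3"),load("side")
def ts(P):
    d=np.array(P)[:2]-np.array([.561,.1895]);c,q=np.cos(.566),np.sin(.566);return ((c*d[0]+q*d[1])*1e3).round(),((-q*d[0]+c*d[1])*1e3).round()
for a,b in(((332,252),(287,195)),((332,252),(288,187)),((332,262),(287,205)),((332,245),(288,187))):
    P,e=tri(w,a,w3,b);print(a,b,P,e,ts(P))
m=w3["color"]
g=cv2.cvtColor(m,cv2.COLOR_RGB2GRAY)
for v in(185,190,195,205,215,225,240): print(v,g[v,262:330:2].tolist())
g=cv2.cvtColor(w["color"],cv2.COLOR_RGB2GRAY)
for v in(245,250,255,260,265,275,290): print(v,g[v,300:370:2].tolist())
E
```

```text
(332, 252) (287, 195) [0.543 0.107 0.045] 0.004 (np.float64(-59.0), np.float64(-60.0))
(332, 252) (288, 187) [0.537 0.12  0.082] 0.004 (np.float64(-58.0), np.float64(-46.0))
(332, 262) (287, 205) [0.55  0.095 0.041] 0.005 (np.float64(-60.0), np.float64(-74.0))
(332, 245) (288, 187) [0.538 0.117 0.048] 0.001 (np.float64(-58.0), np.float64(-49.0))
185 [208, 214, 229, 228, 229, 230, 228, 221, 214, 161, 217, 237, 246, 246, 244, 229, 242, 238, 241, 242, 238, 24, 22, 25, 25, 25, 23, 23, 22, 22, 22, 22, 26, 25]
190 [22, 22, 23, 33, 33, 32, 31, 39, 25, 23, 22, 21, 21, 21, 22, 30, 15, 20, 20, 20, 19, 20, 18, 19, 19, 19, 20, 18, 21, 19, 21, 29, 31, 33]
195 [23, 22, 23, 22, 23, 22, 22, 21, 22, 23, 23, 24, 22, 22, 20, 22, 22, 22, 23, 23, 23, 24, 21, 23, 24, 22, 23, 25, 25, 24, 33, 42, 42, 45]
205 [22, 21, 22, 22, 22, 21, 22, 23, 22, 21, 20, 24, 23, 40, 59, 68, 71, 72, 73, 75, 79, 83, 84, 85, 85, 83, 83, 75, 28, 49, 55, 57, 57, 56]
215 [23, 23, 21, 21, 22, 23, 23, 22, 22, 22, 22, 22, 69, 19, 20, 17, 19, 20, 18, 20, 17, 18, 17, 18, 19, 19, 19, 25, 52, 59, 59, 60, 58, 35]
225 [22, 24, 22, 23, 22, 2
[... 620 characters left out ...]
 22, 21, 24, 21, 23, 21, 23, 21, 23, 22, 18, 19, 17, 18, 20, 18, 19, 18, 18, 18, 18, 16, 20, 17, 15, 17, 19, 16, 19, 18]
260 [22, 21, 22, 22, 22, 21, 21, 21, 23, 21, 22, 21, 22, 22, 22, 25, 17, 17, 18, 20, 21, 21, 23, 21, 23, 20, 22, 23, 23, 22, 23, 23, 23, 24, 25]
265 [21, 23, 24, 25, 22, 23, 21, 22, 22, 22, 20, 23, 22, 23, 23, 29, 18, 27, 55, 40, 46, 46, 48, 50, 51, 53, 53, 51, 51, 53, 53, 55, 55, 55, 57]
275 [22, 21, 23, 23, 24, 21, 22, 21, 21, 22, 20, 21, 22, 22, 22, 23, 23, 28, 54, 62, 71, 78, 81, 81, 77, 33, 25, 31, 30, 31, 30, 30, 30, 31, 31]
290 [15, 15, 23, 24, 23, 22, 22, 21, 22, 21, 22, 22, 21, 21, 24, 18, 16, 17, 19, 20, 20, 20, 20, 18, 17, 17, 17, 17, 18, 20, 19, 18, 17, 19, 18]
```

```bash
python3 - <<'E'
from h import *
w,w3=load("w2"),load("w3")
def ts(P):
    d=np.array(P)[:2]-np.array([.561,.1895]);c,q=np.cos(.566),np.sin(.566);return ((c*d[0]+q*d[1])*1e3).round(),((-q*d[0]+c*d[1])*1e3).round()
for n,a,b in(("boxcorner",(336,264),(288,204)),("cyl top edge",(365,277),(307,213)),("cyl left",(326,325),(272,245)),("cyl left",(326,340),(272,250)),("cyl label",(365,360),(307,285))):
    P,e=tri(w,a,w3,b);print(n,P,e,ts(P))
# gripper corners in stand coordinates at present pose
import tgt
from bench import manip
st=manip.state();Rt=Rm(st["orientation"])
for x in(-37.5,37.5):
    for z in(-45,-120):
        P=st["tool_pos"]+Rt@np.array([x,-93.5,z])/1e3;print("body corner",x,z,ts(P),P[2].round(3))
E
```

```text
boxcorner [0.55  0.102 0.067] 0.005 (np.float64(-56.0), np.float64(-68.0))
cyl top edge [0.577 0.115 0.104] 0.009 (np.float64(-26.0), np.float64(-71.0))
cyl left [0.559 0.067 0.152] 0.005 (np.float64(-67.0), np.float64(-102.0))
cyl left [0.56  0.068 0.179] 0.0 (np.float64(-66.0), np.float64(-102.0))
cyl label [0.626 0.038 0.125] 0.01 (np.float64(-26.0), np.float64(-163.0))
body corner -37.5 -45 (np.float64(-56.0), np.float64(-90.0)) 0.151
body corner -37.5 -120 (np.float64(-87.0), np.float64(-91.0)) 0.219
body corner 37.5 -45 (np.float64(-124.0), np.float64(-90.0)) 0.119
body corner 37.5 -120 (np.float64(-155.0), np.float64(-91.0)) 0.188
```

The 12 N contact isn't the container. The gripper body's right end has met the pump cylinder, whose centre is about (−26,−110) in the stand frame. I'll back off and push instead with closed fingers at a diagonal yaw, which clears it.

drive_tool(
  series=[
    {"dx": 7, "dy": 0, "dz": -3, "wx": 0, "wy": 0, "wz": 0, "gripper": -0.45},
    {"dx": 18, "dy": 0, "dz": -8, "wx": 0, "wy": 0.05, "wz": 0, "gripper": -0.45},
    {"dx": 27, "dy": 0, "dz": -12, "wx": 0, "wy": 0.1, "wz": 0, "gripper": -1},
    {"dx": 15, "dy": 0, "dz": -38, "wx": 0, "wy": 0.1, "wz": 0, "gripper": -1},
    {"dx": 0, "dy": 0, "dz": -72, "wx": 0, "wy": 0.1, "wz": 0, "gripper": -1},
    {"dx": 0, "dy": 0, "dz": -72, "wx": 0, "wy": 0.1, "wz": 0, "gripper": -1},
  ],
)

```text
t: 13.08
tool_pos: [0.479, 0.1388, 0.1639]
orientation: [0.162, -0.276, 0.946, 0.047]
wrist_force: [-1.0, -1.1, 0.1]
gripper_width: 0.0007
finger_force: 0.0
```

```bash
python3 tgt.py -95 -6 165 145 20; python3 cont.py 114 -30
```

```text
shift [-1.7 -7.2 -0.6] rot [ 0.2062 -0.009   0.5766] up [-3.331e-01 -6.000e-04 -9.429e-01] world [0.484  0.1335 0.165 ]
now stand -96.5 1.2 163.9 F [-1.  -1.1  0.1] 0.0007 q [ 0.46  0.47 -0.93  2.21  0.84  0.41  1.05]
container top at stand [(np.float32(35.40125), -24, 4), (np.float32(34.822224), -24, 2), (np.float32(34.083656), -26, 4)]
```

drive_tool(
  series=[
    {"dx": 0, "dy": -2, "dz": 0, "wx": 0.052, "wy": 0, "wz": 0.144, "gripper": -1},
    {"dx": -1, "dy": -4, "dz": 0, "wx": 0.103, "wy": 0, "wz": 0.288, "gripper": -1},
    {"dx": -1.5, "dy": -6, "dz": 0, "wx": 0.155, "wy": -0.005, "wz": 0.432, "gripper": -1},
    {"dx": -2, "dy": -7, "dz": 0, "wx": 0.206, "wy": -0.009, "wz": 0.577, "gripper": -1},
    {"dx": -2, "dy": -7, "dz": 0, "wx": 0.206, "wy": -0.009, "wz": 0.577, "gripper": -1},
    {"dx": -2, "dy": -7, "dz": 0, "wx": 0.206, "wy": -0.009, "wz": 0.577, "gripper": -1},
  ],
)

```text
t: 13.88
tool_pos: [0.4825, 0.1336, 0.1618]
orientation: [0.171, 0.02, 0.985, -0.005]
wrist_force: [0.3, -0.4, -0.8]
gripper_width: 0.0005
finger_force: 0.0
```

```bash
python3 tgt.py -92 -5 105 145 20; python3 tgt.py -56 -6 105 145 20;python3 cont.py 114 -30
```

```text
shift [15.9  2.6 54.7] rot [-0.0005 -0.0051  0.005 ] up [-0.3373 -0.0021 -0.9414] world [0.486  0.1359 0.105 ]
now stand -96.3 -5.0 161.8 F [ 0.3 -0.4 -0.8] 0.0005 q [ 0.05  0.38 -0.59  2.22  0.95  0.47  0.22]
shift [-12.5  22.3  64.8] rot [-0.0005 -0.0051  0.005 ] up [-0.3373 -0.0021 -0.9414] world [0.517  0.1544 0.105 ]
now stand -96.3 -5.0 161.8 F [ 0.3 -0.4 -0.8] 0.0005 q [ 0.05  0.38 -0.59  2.22  0.95  0.47  0.22]
container top at stand [(np.float32(30.419144), -40, -6), (np.float32(30.414867), -40, -8), (np.float32(30.181084), -42, -6)]
```

drive_tool(
  series=[
    {"dx": 8, "dy": 1, "dz": 27, "wx": 0, "wy": 0, "wz": 0, "gripper": -1},
    {"dx": 16, "dy": 2, "dz": 54, "wx": 0, "wy": 0, "wz": 0, "gripper": -1},
    {"dx": 16, "dy": 2, "dz": 55, "wx": 0, "wy": 0, "wz": 0, "gripper": -1},
    {"dx": 11, "dy": 6, "dz": 56.5, "wx": 0, "wy": 0, "wz": 0, "gripper": -1},
    {"dx": 7, "dy": 9, "dz": 58, "wx": 0, "wy": 0, "wz": 0, "gripper": -1},
    {"dx": 3, "dy": 12, "dz": 59, "wx": 0, "wy": 0, "wz": 0, "gripper": -1},
    {"dx": -1, "dy": 14.5, "dz": 60.5, "wx": 0, "wy": 0, "wz": 0, "gripper": -1},
    {"dx": -5, "dy": 17, "dz": 62, "wx": 0, "wy": 0, "wz": 0, "gripper": -1},
    {"dx": -5, "dy": 17, "dz": 62, "wx": 0, "wy": 0, "wz": 0, "gripper": -1},
  ],
)

```text
t: 15.05
tool_pos: [0.5097, 0.1498, 0.1058]
orientation: [0.172, 0.021, 0.985, -0.004]
wrist_force: [0.2, -1.0, -0.6]
gripper_width: 0.0005
finger_force: 0.3
```

```bash
python3 tgt.py -56 -6 105 145 20;python3 cont.py 114 -20
```

```text
shift [-6.3  5.   3.2] rot [-0.0006 -0.0037  0.0014] up [-0.3386 -0.001  -0.9409] world [0.517  0.1544 0.105 ]
now stand -64.6 -6.0 105.8 F [ 0.2 -1.  -0.6] 0.0005 q [-0.08  0.52 -0.46  2.18  1.19  0.42 -0.02]
container top at stand [(np.float32(29.509144), 34, 2), (np.float32(28.317719), 34, 0), (np.float32(28.025791), 32, 2)]
```

drive_tool(
  series=[
    {"dx": -3, "dy": 2, "dz": 1, "wx": 0, "wy": 0, "wz": 0, "gripper": -1},
    {"dx": -5.5, "dy": 4, "dz": 2, "wx": 0, "wy": 0, "wz": 0, "gripper": -1},
    {"dx": -8, "dy": 6, "dz": 3, "wx": 0, "wy": 0, "wz": 0, "gripper": -1},
    {"dx": -8, "dy": 6, "dz": 3, "wx": 0, "wy": 0, "wz": 0, "gripper": -1},
  ],
)

```text
t: 15.6
tool_pos: [0.5183, 0.1555, 0.1056]
orientation: [0.172, 0.021, 0.985, -0.004]
wrist_force: [-0.4, -0.8, 0.4]
gripper_width: 0.0003
finger_force: 0.3
```

```bash
python3 tgt.py -50 -6 105 145 20
```

```text
shift [-3.2  2.3  1.8] rot [-0.0004 -0.0039  0.0016] up [-3.383e-01 -9.000e-04 -9.410e-01] world [0.522  0.1576 0.105 ]
now stand -54.3 -5.8 105.6 F [-0.4 -0.8  0.4] 0.0003 q [-0.08  0.54 -0.47  2.15  1.17  0.43  0.  ]
```

drive_tool(
  series=[
    {"dx": -2, "dy": 1.5, "dz": 1, "wx": 0, "wy": 0, "wz": 0, "gripper": -1},
    {"dx": -4, "dy": 3, "dz": 1.5, "wx": 0, "wy": 0, "wz": 0, "gripper": -1},
    {"dx": -4, "dy": 3, "dz": 1.5, "wx": 0, "wy": 0, "wz": 0, "gripper": -1},
  ],
)

```text
t: 15.98
tool_pos: [0.5216, 0.1572, 0.1051]
orientation: [0.171, 0.022, 0.985, -0.005]
wrist_force: [-6.3, -3.7, 2.7]
gripper_width: 0.0005
finger_force: 2.7
```

```bash
python3 tgt.py -46 -6 105 145 20
```

```text
shift [-3.5  2.8  1.3] rot [-0.0027 -0.0055  0.0015] up [-0.3368 -0.0031 -0.9416] world [0.5254 0.1598 0.105 ]
now stand -50.6 -6.1 105.1 F [-6.3 -3.7  2.7] 0.0005 q [-0.08  0.54 -0.47  2.14  1.16  0.44  0.01]
```

The container is against the end stop, with about 7 N reaction. I'll back off, rise and check it in the side view.

drive_tool(
  series=[
    {"dx": 5, "dy": -4, "dz": -2, "wx": 0, "wy": 0, "wz": 0, "gripper": -1},
    {"dx": 11, "dy": -9, "dz": -5, "wx": 0, "wy": 0, "wz": 0, "gripper": -1},
    {"dx": 6, "dy": -9, "dz": -25, "wx": 0, "wy": 0, "wz": 0, "gripper": -1},
    {"dx": -8, "dy": -9, "dz": -57, "wx": 0, "wy": 0, "wz": 0, "gripper": -1},
    {"dx": -8, "dy": -9, "dz": -57, "wx": 0, "wy": 0, "wz": 0, "gripper": -1},
    {"dx": -8, "dy": -9, "dz": -57, "wx": 0, "wy": 0, "wz": 0, "gripper": -1},
  ],
)

```text
t: 16.73
tool_pos: [0.5101, 0.1493, 0.1617]
orientation: [0.172, 0.021, 0.985, -0.005]
wrist_force: [-0.3, -0.6, -0.5]
gripper_width: 0.0003
finger_force: 0.0
```

```bash
python3 cont.py 114 -20; python3 tgt.py -21 0 155 140 25; python3 - <<'E'
from h import *
w,w3=load("w2"),load("w3")
def ts(P):
    d=np.array(P)[:2]-np.array([.561,.1895]);c,q=np.cos(.566),np.sin(.566);return ((c*d[0]+q*d[1])*1e3).round(),((-q*d[0]+c*d[1])*1e3).round()
for z in(.12,.15,.18):print(z,[ts(onz(w3,u,v,z)) for u,v in((306,247),(272,247),(306,213))])
E
```

```text
container top at stand [(np.float32(43.12443), -30, 0), (np.float32(43.10137), -30, -2), (np.float32(42.576782), -28, 0)]
shift [-28.2  30.5  16.7] rot [ 0.032  -0.0919  0.0825] up [-0.3375 -0.0018 -0.9413] world [0.5433 0.1782 0.155 ]
now stand -64.8 -6.5 161.2 F [ 0.3 -0.2 -0.6] 0.0006 q [ 0.02  0.43 -0.58  2.15  0.94  0.5   0.23]
0.12 [(np.float64(-31.0), np.float64(-116.0)), (np.float64(-74.0), np.float64(-116.0)), (np.float64(-31.0), np.float64(-72.0))]
0.15 [(np.float64(-30.0), np.float64(-107.0)), (np.float64(-70.0), np.float64(-107.0)), (np.float64(-29.0), np.float64(-66.0))]
0.18 [(np.float64(-28.0), np.float64(-98.0)), (np.float64(-66.0), np.float64(-98.0)), (np.float64(-28.0), np.float64(-60.0))]
```

drive_tool(
  series=[
    {"dx": -10, "dy": 5, "dz": -30, "wx": 0, "wy": 0, "wz": 0, "gripper": -1},
    {"dx": 0, "dy": 40, "dz": -60, "wx": 0, "wy": 0, "wz": 0, "gripper": -1},
    {"dx": 34, "dy": 82, "dz": -75, "wx": 0, "wy": 0, "wz": 0, "gripper": -1},
    {"dx": 34, "dy": 82, "dz": -75, "wx": 0, "wy": 0, "wz": 0, "gripper": -1},
  ],
)

```text
t: 17.27
tool_pos: [0.454, 0.238, 0.2207]
orientation: [0.171, 0.018, 0.985, -0.003]
wrist_force: [1.0, -0.7, 1.1]
gripper_width: 0.0004
finger_force: 0.0
```

```bash
python3 cont.py 114 -20; python3 tgt.py -21 0 160 140 25
```

```text
container top at stand [(np.float32(61.43383), 2, 0), (np.float32(61.089813), 2, 2), (np.float32(60.567), 4, 2)]
shift [-64.5 -53.6  87.2] rot [ 0.0336 -0.092   0.0866] up [-0.3375 -0.0019 -0.9413] world [0.5433 0.1782 0.16  ]
now stand -64.6 95.5 220.2 F [ 0.7 -0.3  0.1] 0.0006 q [-0.08  0.32 -0.72  2.12  0.78  0.67  0.19]
```

drive_tool(
  series=[
    {"dx": -17, "dy": -24, "dz": 13, "wx": 0.01, "wy": -0.03, "wz": 0.03, "gripper": -1},
    {"dx": -35, "dy": -48, "dz": 26, "wx": 0.02, "wy": -0.06, "wz": 0.06, "gripper": -1},
    {"dx": -52, "dy": -73, "dz": 40, "wx": 0.034, "wy": -0.092, "wz": 0.087, "gripper": -1},
    {"dx": -43, "dy": -73, "dz": 66, "wx": 0.034, "wy": -0.092, "wz": 0.087, "gripper": -1},
    {"dx": -34, "dy": -73, "dz": 91, "wx": 0.034, "wy": -0.092, "wz": 0.087, "gripper": -1},
    {"dx": -34, "dy": -73, "dz": 91, "wx": 0.034, "wy": -0.092, "wz": 0.087, "gripper": -1},
    {"dx": -34, "dy": -73, "dz": 91, "wx": 0.034, "wy": -0.092, "wz": 0.087, "gripper": -1},
  ],
)

```text
t: 18.2
tool_pos: [0.5165, 0.1579, 0.1471]
orientation: [0.216, 0.067, 0.974, -0.015]
wrist_force: [-0.8, 0.8, 0.3]
gripper_width: 0.0005
finger_force: 0.0
```

```bash
python3 tgt.py -21 0 145 140 25; python3 tgt.py -21 0 135 140 25
```

```text
shift [-20.6  23.9  12. ] rot [-0.0023  0.0008 -0.0051] up [-4.233e-01  1.000e-04 -9.060e-01] world [0.5433 0.1782 0.145 ]
now stand -54.6 -2.8 147.1 F [-0.8  0.8  0.3] 0.0005 q [-0.13  0.45 -0.47  2.19  1.22  0.49 -0.19]
shift [-16.4  23.9  21. ] rot [-0.0023  0.0008 -0.0051] up [-4.233e-01  1.000e-04 -9.060e-01] world [0.5433 0.1782 0.135 ]
now stand -54.6 -2.8 147.1 F [-0.8  0.8  0.3] 0.0005 q [-0.13  0.45 -0.47  2.19  1.22  0.49 -0.19]
```

drive_tool(
  series=[
    {"dx": -7, "dy": 8, "dz": 4, "wx": 0, "wy": 0, "wz": 0, "gripper": -1},
    {"dx": -14, "dy": 16, "dz": 8, "wx": 0, "wy": 0, "wz": 0, "gripper": -1},
    {"dx": -20.5, "dy": 24, "dz": 12, "wx": 0, "wy": 0, "wz": 0, "gripper": -1},
    {"dx": -20.5, "dy": 24, "dz": 12, "wx": 0, "wy": 0, "wz": 0, "gripper": -1},
    {"dx": -18, "dy": 24, "dz": 17, "wx": 0, "wy": 0, "wz": 0, "gripper": -1},
    {"dx": -16.5, "dy": 24, "dz": 21, "wx": 0, "wy": 0, "wz": 0, "gripper": -1},
    {"dx": -15.5, "dy": 24, "dz": 23, "wx": 0, "wy": 0, "wz": 0, "gripper": -1},
  ],
)

```text
t: 19.08
tool_pos: [0.5427, 0.1786, 0.1324]
orientation: [0.216, 0.067, 0.974, -0.015]
wrist_force: [-3.0, -2.0, 6.2]
gripper_width: 0.0006
finger_force: 3.2
```

```bash
python3 tgt.py -21 0 106 140 25
```

```text
shift [10.6 -0.3 24.2] rot [-0.0024  0.0009 -0.0043] up [-4.234e-01 -4.000e-04 -9.059e-01] world [0.5433 0.1782 0.106 ]
now stand -21.3 0.6 132.4 F [-3.  -2.   6.2] 0.0006 q [-0.16  0.52 -0.46  2.12  1.24  0.52 -0.2 ]
```

drive_tool(
  series=[
    {"dx": 1.5, "dy": 0, "dz": 3.5, "wx": 0, "wy": 0, "wz": 0, "gripper": -1},
    {"dx": 3, "dy": 0, "dz": 7, "wx": 0, "wy": 0, "wz": 0, "gripper": -1},
    {"dx": 5, "dy": 0, "dz": 11, "wx": 0, "wy": 0, "wz": 0, "gripper": -1},
    {"dx": 6.5, "dy": 0, "dz": 14.5, "wx": 0, "wy": 0, "wz": 0, "gripper": -1},
  ],
)

```text
t: 19.58
tool_pos: [0.543, 0.1786, 0.1168]
orientation: [0.217, 0.067, 0.974, -0.015]
wrist_force: [-3.7, -0.4, 7.2]
gripper_width: 0.0002
finger_force: 3.9
```

drive_tool(
  series=[
    {"dx": 1.5, "dy": 0, "dz": 3.5, "wx": 0, "wy": 0, "wz": 0, "gripper": -1},
    {"dx": 3, "dy": 0, "dz": 7, "wx": 0, "wy": 0, "wz": 0, "gripper": -1},
    {"dx": 5, "dy": 0, "dz": 10.5, "wx": 0, "wy": 0, "wz": 0, "gripper": -1},
    {"dx": 6, "dy": 0, "dz": 12.5, "wx": 0, "wy": 0, "wz": 0, "gripper": -1},
  ],
)

```text
t: 20.08
tool_pos: [0.5434, 0.1786, 0.1052]
orientation: [0.219, 0.067, 0.973, -0.016]
wrist_force: [-24.7, -6.5, 52.8]
gripper_width: 0.0002
finger_force: 25.8
```

The lift has bottomed out. Back off straight away.

drive_tool(
  series=[
    {"dx": -4, "dy": 0, "dz": -9, "wx": 0, "wy": 0, "wz": 0, "gripper": -1},
    {"dx": -8, "dy": 0, "dz": -20, "wx": 0, "wy": 0, "wz": 0, "gripper": -1},
    {"dx": -5, "dy": -12, "dz": -42, "wx": 0, "wy": 0, "wz": 0, "gripper": -1},
    {"dx": 10, "dy": -24, "dz": -60, "wx": 0, "wy": 0, "wz": 0, "gripper": -1},
    {"dx": 30, "dy": 20, "dz": -100, "wx": 0, "wy": 0, "wz": 0, "gripper": -1},
    {"dx": 50, "dy": 60, "dz": -130, "wx": 0, "wy": 0, "wz": 0, "gripper": 0.36},
    {"dx": 50, "dy": 60, "dz": -130, "wx": 0, "wy": 0, "wz": 0, "gripper": 0.36},
  ],
)

```text
t: 20.95
tool_pos: [0.4506, 0.2567, 0.2011]
orientation: [0.217, 0.064, 0.974, -0.012]
wrist_force: [0.6, -1.5, 0.6]
gripper_width: 0.0186
finger_force: 0.0
```

```bash
for z in 114 100 85.5; do echo $z; python3 cont.py $z -20; done; python3 tgt.py 22.5 55.5 124 151 35 80
```

```text
114
container top at stand [(np.float32(71.07974), -32, -14), (np.float32(67.52802), -30, -14), (np.float32(67.1492), -34, -14)]
100
container top at stand [(np.float32(69.18152), -14, -6), (np.float32(68.95897), -14, -8), (np.float32(68.09558), -16, -6)]
85.5
container top at stand [(np.float32(67.54735), 4, 0), (np.float32(66.512726), 2, 0), (np.float32(64.87679), 4, 2)]
shift [-43.7   2.3  30.7] rot [-0.1001 -0.1735 -0.1711] up [-0.4231 -0.0011 -0.9061] world [0.5044 0.2457 0.1895]
now stand -59.2 110.1 198.9 F [ 0.3 -0.8  0.3] 0.0309 q [-0.28  0.35 -0.61  2.16  1.    0.68 -0.2 ]
```

With z=85.5 mm the container shows at the same (3,0), so it's fully down. Next, re-grip the ball.

drive_tool(
  series=[
    {"dx": -22, "dy": 1, "dz": 10, "wx": -0.05, "wy": -0.087, "wz": -0.086, "gripper": 0.36},
    {"dx": -44, "dy": 2, "dz": 31, "wx": -0.1, "wy": -0.173, "wz": -0.171, "gripper": 0.36},
    {"dx": -44, "dy": 2, "dz": 31, "wx": -0.1, "wy": -0.173, "wz": -0.171, "gripper": 0.36},
    {"dx": -44, "dy": 2, "dz": 31, "wx": -0.1, "wy": -0.173, "wz": -0.171, "gripper": 0.36},
  ],
)

```text
t: 21.6
tool_pos: [0.5042, 0.2459, 0.1895]
orientation: [0.299, -0.027, 0.954, 0.009]
wrist_force: [0.1, -0.3, 0.1]
gripper_width: 0.0598
finger_force: 0.0
```

```bash
python3 tgt.py 22.5 55.5 124 151 35
```

```text
shift [-0.3 -0.3 80.1] rot [-0.0001 -0.0023 -0.0024] up [-0.5717  0.0013 -0.8205] world [0.5502 0.2484 0.124 ]
now stand -17.6 78.1 189.5 F [ 0.1 -0.3  0.1] 0.0598 q [-0.31  0.38 -0.49  2.23  1.5   0.54 -0.44]
```

drive_tool(
  series=[
    {"dx": -1, "dy": 0, "dz": 25, "wx": 0, "wy": 0, "wz": 0, "gripper": 0.36},
    {"dx": -2, "dy": 0, "dz": 50, "wx": 0, "wy": 0, "wz": 0, "gripper": 0.36},
    {"dx": -2.5, "dy": 0, "dz": 70, "wx": 0, "wy": 0, "wz": 0, "gripper": 0.36},
    {"dx": -2.5, "dy": 0, "dz": 81, "wx": 0, "wy": 0, "wz": 0, "gripper": 0.36},
    {"dx": -2.5, "dy": 0, "dz": 81, "wx": 0, "wy": 0, "wz": 0, "gripper": 0.36},
    {"dx": -2.5, "dy": 0, "dz": 81, "wx": 0, "wy": 0, "wz": 0, "gripper": -1},
    {"dx": -2.5, "dy": 0, "dz": 81, "wx": 0, "wy": 0, "wz": 0, "gripper": -1},
    {"dx": -2.5, "dy": 0, "dz": 81, "wx": 0, "wy": 0, "wz": 0, "gripper": -1},
    {"dx": -2.5, "dy": 0, "dz": 81, "wx": 0, "wy": 0, "wz": 0, "gripper": -1},
  ],
  newtons=25,
)

```text
t: 22.72
tool_pos: [0.5531, 0.2485, 0.1256]
orientation: [0.301, -0.028, 0.953, 0.009]
wrist_force: [-3.1, -4.0, 5.8]
gripper_width: 0.0424
finger_force: 24.9
```

drive_tool(
  series=[
    {"dx": 0, "dy": 0, "dz": 0, "wx": 0.086, "wy": 0, "wz": 0.123, "gripper": -1},
    {"dx": 0, "dy": 0, "dz": 0, "wx": 0.172, "wy": 0, "wz": 0.246, "gripper": -1},
    {"dx": 0, "dy": 0, "dz": 0, "wx": 0.258, "wy": 0, "wz": 0.369, "gripper": -1},
    {"dx": 0, "dy": 0, "dz": 0, "wx": 0.344, "wy": 0, "wz": 0.492, "gripper": -1},
    {"dx": 0, "dy": 0, "dz": 0, "wx": 0.43, "wy": 0, "wz": 0.615, "gripper": -1},
    {"dx": 0, "dy": 0, "dz": 0, "wx": 0.516, "wy": 0, "wz": 0.738, "gripper": -1},
    {"dx": 0, "dy": 0, "dz": 0, "wx": 0.516, "wy": 0, "wz": 0.738, "gripper": -1},
  ],
)

```text
t: 23.6
tool_pos: [0.5532, 0.2488, 0.1257]
orientation: [0.275, 0.39, 0.87, -0.123]
wrist_force: [-2.3, -4.3, 5.3]
gripper_width: 0.0423
finger_force: 25.0
```

```bash
python3 tgt.py 25 56 124 75 35
```

```text
shift [2.4 0.1 0.3] rot [0.2427 0.001  0.3463] up [-5.744e-01 -1.000e-04 -8.186e-01] world [0.5521 0.2502 0.124 ]
now stand 25.2 54.2 125.7 F [-2.3 -4.3  5.3] 0.0423 q [-0.49  0.72 -0.42  1.82  1.07  1.07 -0.85]
```

drive_tool(
  series=[
    {"dx": 0, "dy": 0, "dz": 0, "wx": 0.086, "wy": 0, "wz": 0.123, "gripper": -1},
    {"dx": 0, "dy": 0, "dz": 0, "wx": 0.172, "wy": 0, "wz": 0.246, "gripper": -1},
    {"dx": 0, "dy": 0, "dz": 0, "wx": 0.245, "wy": 0, "wz": 0.35, "gripper": -1},
    {"dx": 0, "dy": 0, "dz": 0, "wx": 0.29, "wy": 0, "wz": 0.415, "gripper": -1},
    {"dx": 0, "dy": 0, "dz": 0, "wx": 0.29, "wy": 0, "wz": 0.415, "gripper": -1},
  ],
)

```text
t: 24.22
tool_pos: [0.5533, 0.2488, 0.1257]
orientation: [0.235, 0.595, 0.745, -0.187]
wrist_force: [-1.0, -3.8, 5.0]
gripper_width: 0.0425
finger_force: 25.0
```

```bash
python3 tgt.py 25 56 124 75 35; python3 - <<'E'
from bench import manip
print(manip.state()["ft_torque"])
E
```

```text
shift [ 2.3 -0.9  0.5] rot [-0.0456  0.0002 -0.0663] up [-5.738e-01  7.000e-04 -8.190e-01] world [0.5521 0.2502 0.124 ]
now stand 25.4 54.2 125.7 F [-1.  -3.8  5. ] 0.0425 q [-0.51  0.82 -0.37  1.58  0.8   1.3  -1.03]
[-0.6801176   0.12137361 -0.18060834]
```

drive_tool(
  series=[
    {"dx": 0, "dy": 0, "dz": 0, "wx": 0.046, "wy": 0, "wz": 0.065, "gripper": -1},
    {"dx": 0, "dy": 0, "dz": 0, "wx": 0.069, "wy": 0, "wz": 0.098, "gripper": -1},
    {"dx": 0, "dy": 0, "dz": 0, "wx": 0.069, "wy": 0, "wz": 0.098, "gripper": -1},
  ],
)

```text
t: 24.6
tool_pos: [0.5534, 0.2486, 0.1254]
orientation: [0.224, 0.638, 0.709, -0.201]
wrist_force: [0.7, -5.5, 2.0]
gripper_width: 0.0422
finger_force: 25.0
```

```bash
python3 tgt.py 25 56 124 75 35; python3 - <<'E'
from bench import manip
print(manip.state()["ft_torque"])
E
```

```text
shift [ 2.2 -1.2  0.1] rot [-1.137e-01  1.000e-04 -1.634e-01] up [-5.736e-01  6.000e-04 -8.191e-01] world [0.5521 0.2502 0.124 ]
now stand 25.3 53.9 125.4 F [ 0.7 -5.5  2. ] 0.0422 q [-0.5   0.85 -0.36  1.53  0.74  1.35 -1.08]
[-0.6191783  -0.20664794  0.22982915]
```

drive_tool(
  series=[
    {"dx": 0, "dy": 0, "dz": 0, "wx": 0.069, "wy": 0, "wz": 0.098, "gripper": 0.36},
    {"dx": 0, "dy": 0, "dz": 0, "wx": 0.069, "wy": 0, "wz": 0.098, "gripper": 0.36},
    {"dx": 0, "dy": 0, "dz": 0, "wx": 0.069, "wy": 0, "wz": 0.098, "gripper": 0.36},
    {"dx": 0, "dy": 0, "dz": -25, "wx": 0.069, "wy": 0, "wz": 0.098, "gripper": 0.36},
    {"dx": 0, "dy": 0, "dz": -60, "wx": 0.069, "wy": 0, "wz": 0.098, "gripper": 0.36},
    {"dx": -20, "dy": 0, "dz": -110, "wx": 0.069, "wy": 0, "wz": 0.098, "gripper": 0.36},
    {"dx": -60, "dy": -10, "dz": -150, "wx": 0.069, "wy": 0, "wz": 0.098, "gripper": 0.36},
    {"dx": -60, "dy": -10, "dz": -150, "wx": 0.069, "wy": 0, "wz": 0.098, "gripper": 0.36},
  ],
)

```text
t: 25.6
tool_pos: [0.5398, 0.2866, 0.287]
orientation: [0.211, 0.68, 0.67, -0.209]
wrist_force: [0.4, 0.9, -0.1]
gripper_width: 0.0601
finger_force: 0.0
```

```bash
cat > arm.py <<'E'
from h import *
from bench import manip
import tgt
st=manip.state(); print(st["tool_pos"].round(3),st["wrist_force"].round(1),st["t"])
b=load("side"); n=manip.read_camera("side"); pickle.dump(n,open("side9.pkl","wb"))
ga,gb=[x["color"].astype(int).sum(2) for x in(n,b)]
for k in np.arange(-.5,1.5,.1):
    a=np.arctan2(-54,-25)+k
    uv=proj(n,np.array([tgt.s2w(23+r*np.cos(a),54+r*np.sin(a),97) for r in(22,26,30,33)])).round().astype(int)
    print(round(k,1),[int(ga[v,u]) for u,v in uv],"before:",[int(gb[v,u]) for u,v in uv])
E
python3 arm.py; python3 cont.py 85.5 -20
```

```text
[0.54  0.287 0.287] [ 0.4  0.9 -0.1] 25.6
-0.5 [496, 536, 546, 543] before: [515, 535, 547, 543]
-0.4 [446, 472, 536, 437] before: [502, 514, 541, 447]
-0.3 [394, 397, 330, 304] before: [454, 435, 307, 298]
-0.2 [406, 379, 330, 301] before: [388, 331, 222, 193]
-0.1 [489, 459, 419, 528] before: [394, 330, 284, 377]
-0.0 [636, 631, 647, 631] before: [581, 552, 581, 570]
0.1 [650, 647, 648, 654] before: [634, 614, 628, 654]
0.2 [644, 653, 650, 641] before: [648, 652, 653, 655]
0.3 [644, 645, 506, 528] before: [648, 651, 628, 652]
0.4 [523, 479, 159, 201] before: [623, 608, 407, 496]
0.5 [523, 264, 159, 81] before: [623, 481, 407, 156]
0.6 [215, 79, 91, 89] before: [396, 146, 104, 82]
0.7 [186, 79, 94, 95] before: [234, 146, 85, 98]
0.8 [186, 100, 103, 90] before: [234, 84, 95, 106]
0.9 [215, 141, 104, 99] before: [206, 140, 102, 100]
1.0 [228, 166, 96, 99] before: [224, 178, 99, 102]
1.1 [228, 166, 91, 100] before: [224, 178, 101, 99]
1.2 [225, 187, 91, 101] before: [229, 184, 101, 98]
1.3 [224, 222, 114, 99] before: [221, 225, 117, 99]
1.4 [221, 222, 183, 99] before: [220, 225, 183, 99]
container top at stand [(np.float32(63.348007), 2, 0), (np.float32(62.800407), 4, 0), (np.float32(59.79944), 2, -2)]
```

```bash
python3 - <<'E'
from h import *
w=load("w2"); o=lambda u,v:(255+u/4,130+v/4)
c,q=np.cos(.566),np.sin(.566)
sh=onz(w,*o(520,317),.067)
def ts(P): d=(P-sh)[:2]*1e3; return np.array([c*d[0]+q*d[1],-q*d[0]+c*d[1]])
print("ball",ts(onz(w,*o(688,137),.124)))
for n,p in(("tip L",(570,250)),("tip R",(614,270)),("side L",(592,197)),("side R",(636,228))): print(n,ts(onz(w,*o(*p),.097)).round(1))
t=ts(onz(w,*o(592,260),.097)); d=t-np.array([25,54]); print("tip",t,"angle",np.arctan2(d[1],d[0])-np.arctan2(-54,-25),np.hypot(*d))
E
python3 tgt.py -72 7 357 90 0
```

```text
ball [27.91746303 54.03003502]
tip L [ 7.  23.3]
tip R [18.8 18.2]
side L [11.9 37. ]
side R [23.8 29.1]
tip [12.91529467 20.76459141] angle 0.08483433899204162 35.364282647732395
shift [-148.5  -40.6   12.6] rot [-0.1755  0.5908 -0.5608] up [-5.712e-01  4.000e-04 -8.208e-01] world [0.4965 0.1568 0.357 ]
now stand 32.7 92.8 282.6 F [ 0.4 -0.8 -0.4] 0.0597 q [-0.54  0.71 -0.39  1.36  0.6   1.64 -1.03]
```

drive_tool(
  series=[
    {"dx": -20, "dy": -6, "dz": -20, "wx": -0.025, "wy": 0.08, "wz": -0.08, "gripper": 0.36},
    {"dx": -50, "dy": -14, "dz": -20, "wx": -0.058, "wy": 0.197, "wz": -0.187, "gripper": 0.36},
    {"dx": -85, "dy": -23, "dz": -10, "wx": -0.096, "wy": 0.325, "wz": -0.308, "gripper": 0.36},
    {"dx": -115, "dy": -32, "dz": 0, "wx": -0.135, "wy": 0.454, "wz": -0.431, "gripper": 0.36},
    {"dx": -148, "dy": -41, "dz": 12, "wx": -0.1755, "wy": 0.591, "wz": -0.561, "gripper": 0.36},
    {"dx": -148, "dy": -41, "dz": 12, "wx": -0.1755, "wy": 0.591, "wz": -0.561, "gripper": 0.36},
    {"dx": -148, "dy": -41, "dz": 12, "wx": -0.1755, "wy": 0.591, "wz": -0.561, "gripper": 0.36},
  ],
)

```text
t: 26.58
tool_pos: [0.4959, 0.156, 0.3559]
orientation: [-0.001, 0.483, 0.875, -0.001]
wrist_force: [-0.3, 0.6, 0.0]
gripper_width: 0.0598
finger_force: 0.0
```

```bash
python3 look.py w9 && python3 - <<'E'
from h import *
import tgt
def rect(n):
    w=load(n); g=cv2.cvtColor(w["color"],cv2.COLOR_RGB2GRAY)
    X,Y=np.meshgrid(np.arange(-6,42,2.),np.arange(44,0,-2.))
    P=np.array([[tgt.s2w(x,y,97) for x,y in zip(a,b)] for a,b in zip(X,Y)])
    uv=proj(w,P).astype(np.float32); return cv2.remap(g,uv[...,0].copy(),uv[...,1].copy(),cv2.INTER_LINEAR)
print("x from -6 step 2; rows y 44 down step 2")
for n in("w2","w9"):
    print(n)
    for y,r in zip(np.arange(44,0,-2),rect(n)): print(y," ".join(f"{v:3d}" for v in r))
E
```

```text
{'t': 26.575, 'joint_pos': [0.1348, 0.2789, -0.6389, 1.7294, 0.1775, 1.1946, 0.0103], 'tool_pos': [0.4959, 0.156, 0.3559], 'orientation': [-0.0008, 0.4833, 0.8755, -0.0012], 'wrist_force': [-0.2676, 0.6065, 0.019], 'finger_force': 0.0, 'gripper_width': 0.0598}
x from -6 step 2; rows y 44 down step 2
w2
44 193 181 107 105 104 107  91  79  43  14  17  20  22  22  24  26  25  29  36  41  44  42  36  33
42 114 113 106 105 103 103  97  95  91  26  18  20  22  23  23  27  26  26  30  35  35  36  33  30
40 239 239 239 239 239 239 238 238 239 149  16  18  19  22  22  25  25  25  26  29  30  31  29  27
38 242 243 243 243 243 243 244 244 235 129  59  18  19  21  22  22  23  25  25  25  27  27  26  26
36 148 147 146 147 147 147 146 146 130 141 194  69  17  20  22  23  25  25  25  26  26  25  26  25
34 160 159 159 159 158 158 157 156 128 180 211 201  81  17  20  21  22  22  24  24  24  24  23  24
32 159 160 159 159 158 158 157 151 117 197 210 209 202 123  26  20  20  21  22  22  23  22  22  22
30 160 159 158 159 158 157 156 141 153 209 209 207 208 202 187 113  28  19  19  20  21  21  21  19
28 1
[... 2854 characters left out ...]
 20  23  23
14 205 207 205 198 162 108 122 134 133 147 228 252 252 252 252 252 252 241 227 246 220  22  21  23
12 214 206 207 207 200 153 106 121 126 132 171 249 252 252 252 252 253 250 233 246 204  21  22  23
10 214 216 208 206 207 197 122 104 120 126 139 235 252 252 252 252 253 251 237 245 192  22  21  21
8 207 213 216 211 205 205 151  96 116 120 127 205 252 252 252 252 252 251 238 244 187  20  21  22
6 208 206 210 216 214 207 163  99 112 115 120 175 251 252 252 252 252 252 241 245 195  23  22  21
4 208 208 206 207 214 215 163  96 110 112 116 166 250 253 252 252 252 252 241 245 213  21  22  21
2 205 205 209 207 205 207 147 104 112 110 113 176 250 253 253 252 252 252 240 245 212  21  22  23
```

The clamp arm's edges now lie at about 24–25° to the stand's y axis. That is the closed direction, and the grip slipped at the stop. The container is fully down with the shaft showing in its bore, and the robot is clear. I'll hand in.

```bash
python3 -c "
from bench import manip
print(manip.close_job())"
```

```text
the job is handed in; nothing more can be done
None
```

The job is handed in at about 27 s: the container was slid to the end stop and pressed fully down, the retaining arm is closed over it, and the gripper is clear. The gripper body bumped the pump beside the stand at about 13 N, the fingertips peaked at about 58 N when the lift bottomed out, and I did not re-check the bystanders at the end.

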